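Turn the ribbed griddle plate over with the stove's flipper

ROBOT

A 6-joint arm with a two-finger parallel gripper is mounted at the origin on the work surface. World frame = base frame: x ahead of the robot, y to its left, z up, the work surface at z = 0. Lengths are in m, angles in degrees, forces in N, time in s.
With the tool pointing down it reaches from about 0.4 to 0.825 m from the base axis. Payload 7 kg.
Tool frame: the origin (TCP) lies on the front face of the gripper's body, between the roots of the fingers; the fingertips stand 66 mm ahead of it and the grasp point (between the pads) lies 47 mm ahead of it (nose_length is the distance from the TCP to the fingertips, in m); y points along the fingers, z is the direction in which the jaws open and shut, and the axes are right-handed (so a half turn about y gives the same grasp; the last joint's range is limited). The gripper opens to 88 mm and grips with 3 to 60 N. Pads are 19 mm wide; open, the fingers measure 130 mm over their backs; the gripper's body (78 mm by 193 mm) begins 47 mm behind the grasp point.
Start: joints at [84.345, 20.546, 0.682, 0, -70.136, -16.507], TCP at [0.255, 0.625, 0.292] pointing down, gripper open.
Joint ranges: [-176.03, 176.03], [-82.01, 121.73], [-58.28, 71.71], [-173.87, 95.51], [-174.79, -0.11], [-173.66, 173.66]. Speed limits (degrees/s): [136.94, 136.94, 172.46, 180, 180, 180].

INTERFACE

Orientations are given as [roll, pitch, yaw] about the fixed x, y, z axes, in that order (R = Rz(yaw) Ry(pitch) Rx(roll)).
In Python, from plant import get_state, capture, close_job, nose_length gives the robot as it stands.
- The arm moves only by the tool apply_moves, never from a script. Its argument "rows" is a list of rows, each a list of 2 entries, a list of its own where there are three numbers: the shift along the tool's x, y, z in m, then the turn about the tool's y in degrees. In form: [[[tx, ty, tz], yaw], ...]. A call has 1 to 20 rows; each row is the pose to reach, as a shift and turn from the pose commanded when the call began, along the tool's axes at that moment; what a row does not reach only later rows make up. A row lasts 1/8 s, in which the tool goes at most 62.5 mm and 10.7 degrees, less where a joint would pass 70% of its speed; a pose out of reach is approached as far as the arm can. A call with a gripper value outside its range is refused whole. "gripper" is the opening, from 0 (shut) to 1 (fully open), set as the call begins (left out, the last holds). The fingers move at their own pace and stop on an object; "grip_force" is the grip in N (left out, the last holds). Time passes only in rows, so rows that repeat a pose let the fingers close. It gives the time, the measured TCP pose, the force and the opening at its end, in the units of the state.
- get_state(): the state, without advancing time (a new reading comes with each control period).
- capture(name): name is "side" or "top" or "wrist"; returns a dict with "pixels" (400x640x3 uint8, blue, green, red), "z_map" (400x640 float32, m along the optical axis (not along the pixel's ray), 0 where there is no reading), "intrinsics" (3x3 intrinsics, pixels), "rvec" (rotation vector, rad) and "tvec" (3), from world to camera coordinates, as OpenCV has them; the wrist camera has in their place "mount" (4x4, takes a point from camera to tool coordinates, whose origin is the TCP and whose axes are the tool frame's). Camera axes: x right, y down, z forward; pixel columns grow to the right and rows downward; lengths in m; the calibration is good to about 2 mm. The wrist camera is an equidistant fisheye: a pixel r from the principal point sees the ray r / f radians off the axis. A picture is of the moment at which its call begins: read the wrist's pose just before it.
- close_job(): hands the job in, once; it reports no verdict.
The state is a dict: "time_s": time; "joints": joint angles; "qd": joint speeds; "joint_torque": joint torques, N m; "tcp_pos": TCP position; "eef_rot": TCP orientation; "contact_force": force on the tool from outside, world axes, zero at the start; "moment": the same for the moment, N m; "gripper_width": finger opening in m.
Only numpy, scipy, OpenCV 4.12 (cv2) and the standard library are available. Lean on these libraries where they do the work, as an engineer would, in place of code of your own. Each camera call takes 0.05 s, during which the arm holds its last target.

TASK

Take the cast-iron griddle plate off its sloped rest and lay it flat, ribs up, fully home in the pocket of the stove's hinged flipper, and let go of it. Then swing the flipper by its handle bar all the way over, so that the plate drops ribs-down into the griddle opening over the burner, and swing the empty flipper back to where it was and let go. Do not let the flipper fall or slam, and leave the mug and the jar alone.

Things in the scene. Friction and masses are not known exactly. Their poses are not given: they have to be found in the camera images.
- plate: Loose cast-iron griddle plate, 0.4 to 0.6 kg: a flange 100 (x) x 76 (y) x 6 mm and, on its +z side, three ribs along x, each 76 long, 8 wide, 18 mm high, at y = -16, 0, +16 mm: 40 mm across the outer faces (grip there, closing along y). Origin: middle of the flat side; +z points out of the ribbed side. At the start it lies ribs up on the sloped rest, its +x end down against the lip.
- ribs (a point): Middle of the plate's rib tops (24 mm along the plate's +z from its origin), axes as the plate's.
- rest: Fixed sloped rest: steel board 124 x 104 mm on a wooden base 130 x 110 mm, falling towards the rest's +x at 0.50 rad (29 degrees), so its face looks up and towards +x, away from the robot. Origin: middle of the base's underside, on the table; the middle of the sloping face is 78 mm above. A lip 5 mm high along the low edge has its inner side 52 mm down the slope from the middle.
- stove: Fixed box stove of green steel, 165 mm (x, from -80 to +85) by 290 mm (y), top at z = 84 mm. Origin: on the table below the middle of the flipper's hinge, which runs along x at z = 100 mm. The flipper rests on the +y side, the griddle opening is on the -y side, the handle bar overhangs the front (-x).
- hinge (a point): Middle of the flipper's hinge axis, 100 mm above the table; axes as the stove's, the axis of the hinge is x.
- flipper (a joint): Angle of the flipper: 0 lying at rest on the stove's +y side, pi swung right over onto the -y side (both are stops). It turns about the stove's +x. Light hinge friction only: it falls to either side if let go halfway (flipper 0.5 kg).
- pocket (a point): Middle of the floor of the flipper's pocket, 62 mm from the hinge axis and level with it at rest; z points out of the pocket (up at rest, down when swung over), x along the hinge. Inside 102.4 (x) x 78.4 (y) mm, so the plate has 1.2 mm of play on each side; the rim is 4 mm thick, 7 mm high, square-edged, without lead-in; the floor is an open steel frame.
- keeper (a point): Pivot of one of four flat keepers, half discs of radius 14 mm, 7.5 to 10.5 mm above the pocket floor, two beyond each x end of the plate, pivots 4 mm outside the flange. Geared to the hinge they turn by themselves as the flipper turns: they hold the flange from about 9 degrees of turn until about 9 degrees before the far stop and face clear of it at both stops.
- handle (a point): Point to grip on the flipper's handle bar, a round steel bar 12 mm thick parallel to the hinge axis, 118 mm from it and level with the pocket floor. The point lies 122 mm to the -x side of the pocket's middle; the bar is free from 60 to 150 mm on that side and is clear of the stove's front beyond 80 mm. Axes turn with the flipper.
- nest (a point): Middle of the griddle opening, at the ledge that the flange is to rest on (84 mm above the table), 61 mm from the hinge on the stove's -y side; axes as the stove's. The ledge's opening is 84 (x) x 60 (y) mm; a rim 6 mm high with flared lips, 105 x 81 mm inside, stands round it. Seated ribs-down, the plate's origin is 6 mm above this point.
- mug: White mug, 80 mm wide and high; origin under its middle. Leave alone.
- jar: Glass jar with a metal cap, 56 mm wide, 85 mm high; origin under its middle. Leave alone.

How it is judged:
By the outcome, as a careful person would: the job done as asked, in the order asked, and still so for the second after the job is handed in, with the robot touching nothing.
It also fails if it takes over 61 s, if anything falls off the work surface, if the arm or the gripper's body presses on something with over 40 N, if the wrist force passes 120 N, or if a joint passes its speed limit or range.

## Working session

There is one attempt and no reset: what is moved stays moved. The work goes in short steps, Python scripts to look and compute and a tool call to move; the robot and the scene stay as the last step left them, time stands still between calls to the robot, and variables do not carry over. Pictures are saved under pics/ and viewed, and the job is handed in when it is done.

Besides the shell and the picture viewer there is one more tool, called after "Request:" in YAML: its name, and indented under it one key for each argument. apply_moves: Moves the arm, as the interface text tells. Its arguments: {"type":"object","properties":{"rows":{"type":"array"},"gripper":{"type":"number"},"grip_force":{"type":"number"}},"required":["rows"]}

```bash
ls; mkdir -p pics
cat > h.py <<'E'
import numpy as np, cv2
from plant import get_state, capture, close_job, nose_length
from scipy.spatial.transform import Rotation as R
def T():
    s=get_state(); return R.from_euler('xyz',s['eef_rot'],degrees=True).as_matrix(), np.array(s['tcp_pos'])
def world(c):
    d=c['z_map']; K=c['intrinsics']; h,w=d.shape
    u,v=np.meshgrid(np.arange(w),np.arange(h))
    P=np.stack([(u-K[0,2])/K[0,0]*d,(v-K[1,2])/K[1,1]*d,d],-1)
    Rm=cv2.Rodrigues(np.array(c['rvec'],float))[0]; t=np.array(c['tvec'],float).ravel()
    W=(P-t)@Rm; W[d==0]=np.nan
    return W
def totool(p):  # world pt -> tool axes shift from current TCP
    r,t=T(); return r.T@(np.array(p)-t)
E
python3 - <<'E'
from h import *
s=get_state();print(s,nose_length)
r,t=T();print(r.round(3))
import pickle
for n in ['side','top','wrist']:
    c=capture(n);cv2.imwrite(f'pics/{n}0.png',c['pixels']);pickle.dump(c,open(f'{n}0.pkl','wb'))
    print(n,c['intrinsics'],c.get('rvec'),c.get('tvec'),c.get('mount'))
E
```

```text
pics
{'time_s': 0.0, 'joints': array([ 8.43463249e+01,  2.05900773e+01,  6.32828104e-01, -2.05531886e-02,
       -7.01362850e+01, -1.65065209e+01]), 'qd': array([ 0.11085191,  0.01842671, -0.01376764,  0.02664663, -0.01341448,
       -0.12392038]), 'joint_torque': array([ 5.64721831e-04, -5.82716238e+01,  2.93055475e+01,  6.99728832e+00,
        6.95289214e-03, -1.73808612e-04]), 'tcp_pos': array([0.25448138, 0.62476542, 0.29122938]), 'eef_rot': array([-8.99048305e+01,  8.05294290e-03,  1.57832811e+02]), 'contact_force': array([-0.77197323, -0.2591495 ,  0.25159429]), 'moment': array([-0.0050457 ,  0.05683718, -0.00752457]), 'gripper_width': 0.08813553067944928} 0.0656
[[-0.926 -0.    -0.377]
 [ 0.377 -0.002 -0.926]
 [-0.    -1.     0.002]]
side [[425.00160425   0.         316.51793161]
 [  0.         425.00160425 205.70078792]
 [  0.           0.           1.        ]] [ 2.16251592 -0.60416992  0.27777668] [-0.43146657  0.23177053  1.16607933] None
top [[494.16167526   0.         320.12161503]
 [  0.         494.16167526 194.21443749]
 [  0.           0.           1.        ]] [ 2.0511526  -2.17802877  0.21616004] [0.02757701 0.52377452 1.67211105] None
wrist [[309.70691629   0.         319.99247434]
 [  0.         309.70691629 198.36703745]
 [  0.           0.           1.        ]] None None [[ 5.73113525e-04  9.69654145e-01  2.44480082e-01 -6.44519074e-02]
 [-1.98566302e-05 -2.44480111e-01  9.69654307e-01 -9.15503552e-02]
 [ 9.99999836e-01 -5.60576548e-04 -1.20860794e-04 -1.44984415e-04]
 [ 0.00000000e+00  0.00000000e+00  0.00000000e+00  1.00000000e+00]]
```

View pics/side0.png

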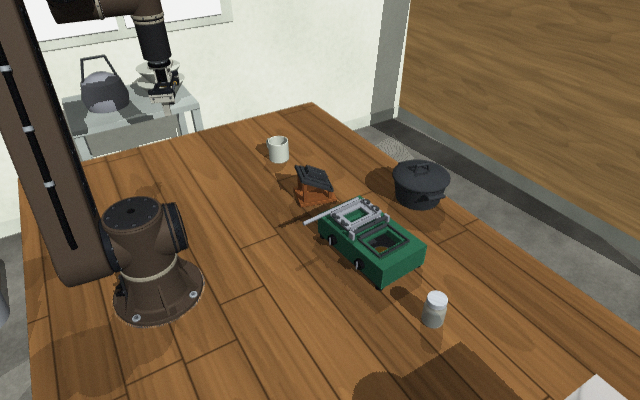

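View pics/top0.png

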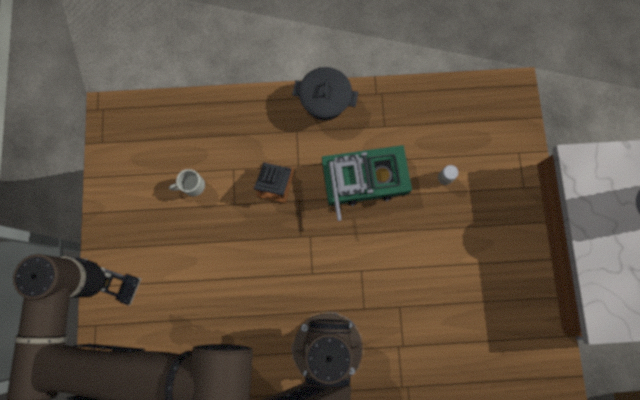

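View pics/wrist0.png

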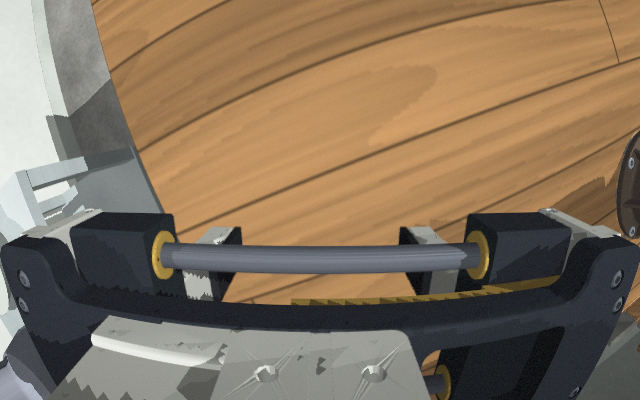

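Run:
```python
from h import *
import pickle
t=pickle.load(open('top0.pkl','rb'));W=world(t);im=t['pixels']
for n,(u,v) in dict(mug=(190,183),rest=(272,180),stove=(367,175),stoveR=(408,175),jar=(449,173),bar=(337,212),table=(220,220),pocket=(350,175)).items(): print(n,W[v,u].round(3))
hsv=cv2.cvtColor(im,cv2.COLOR_BGR2HSV)
m=((hsv[...,0]>60)&(hsv[...,0]<95)&(hsv[...,1]>110)).astype(np.uint8)
m[:, :300]=0;m[:,430:]=0
P=W[(m>0)&(abs(W[...,2]-.084)<.008)]
print(len(P));r=cv2.minAreaRect((P[:,:2]*1000).astype(np.float32));print(r)
crop=cv2.resize(im[120:240,220:440],None,fx=3.6,fy=3.6,interpolation=cv2.INTER_CUBIC);cv2.imwrite('pics/topcrop.png',crop)
# plate: dark
m=(np.arange(640)[None]>245)&(np.arange(640)[None]<300)&(np.arange(400)[:,None]>150)&(np.arange(400)[:,None]<210)&(W[...,2]>.03)
P=W[m];r=cv2.minAreaRect((P[:,:2]*1000).astype(np.float32));print(len(P),r,P[:,2].min(),P[:,2].max())
s=pickle.load(open('side0.pkl','rb'));im=s['pixels']
cv2.imwrite('pics/sidecrop.png',cv2.resize(im[120:300,240:460],None,fx=3.2,fy=3.2,interpolation=cv2.INTER_CUBIC))
```

```text
mug [0.603 0.462 0.008]
rest [0.576 0.158 0.092]
stove [ 0.571 -0.167  0.107]
stoveR [ 0.567 -0.31   0.086]
jar [ 0.565 -0.451  0.088]
bar [ 0.45  -0.056  0.105]
table [0.463 0.358 0.001]
pocket [ 0.58  -0.111  0.08 ]
1099
((580.7066650390625, -165.89886474609375), (162.5481414794922, 283.8961486816406), 4.555201530456543)
879 ((585.0781860351562, 156.18798828125), (104.9987564086914, 112.46715545654297), 74.0849838256836) 0.030204898723605565 0.1228672359910046
```

View pics/topcrop.png

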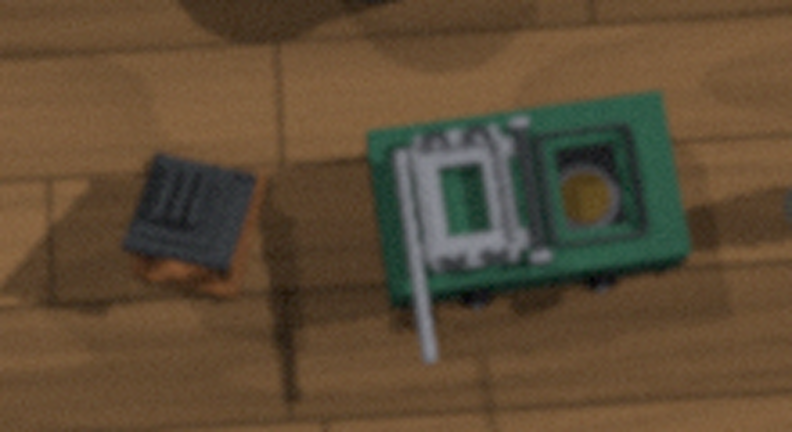

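View pics/sidecrop.png

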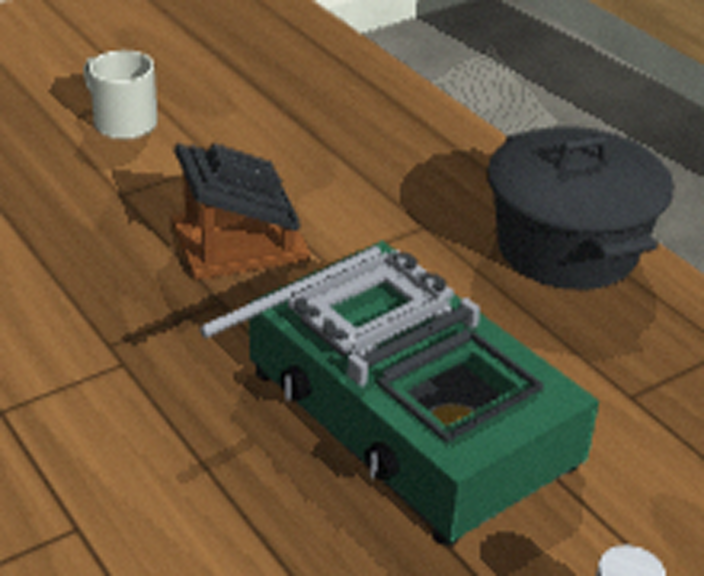

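Run:
```python
from h import *
print(totool([.53,.17,.27]))
import pickle
w=pickle.load(open('wrist0.pkl','rb'));print(w['z_map'].min(),w['z_map'].max(),w['z_map'][100,300])
```

```text
[-0.42670475  0.02192324  0.31730728]
0.0 1.1414598 0.36621627
```

Request:
apply_moves:
  rows:
    - [[-0.015,0.001,0.011],0]
    - [[-0.051,0.003,0.038],-1]
    - [[-0.094,0.005,0.07],-1.5]
    - [[-0.137,0.007,0.102],-2]
    - [[-0.18,0.009,0.134],-2.5]
    - [[-0.223,0.011,0.166],-3]
    - [[-0.266,0.014,0.198],-3.5]
    - [[-0.309,0.016,0.23],-4]
    - [[-0.352,0.018,0.262],-4.5]
    - [[-0.39,0.02,0.29],-5]
    - [[-0.415,0.021,0.309],-5.5]
    - [[-0.427,0.022,0.317],-6]
    - [[-0.427,0.022,0.317],-6]
    - [[-0.427,0.022,0.317],-6]

```text
time_s: 1.9
tcp_pos: [0.5302, 0.1709, 0.2702]
eef_rot: [-90.0, -0.0, 163.9]
contact_force: [0.4, -0.2, -0.2]
gripper_width: 0.0877
```

```bash
cat >> h.py <<'E'
def wpts(c,r,t):
    """wrist fisheye -> world point map; z_map is depth along optical axis"""
    K=c['intrinsics'];d=c['z_map'];h,w=d.shape
    u,v=np.meshgrid(np.arange(w,dtype=float),np.arange(h,dtype=float))
    a=(u-K[0,2])/K[0,0];b=(v-K[1,2])/K[1,1];th=np.hypot(a,b)+1e-9
    k=np.tan(th)/th
    P=np.stack([a*k*d,b*k*d,d],-1)
    M=np.array(c['mount']);Q=P@M[:3,:3].T+M[:3,3]
    W=Q@r.T+t; W[d==0]=np.nan
    return W,Q
def snap(name,tag):
    import pickle
    r,t=T();c=capture(name);c['r']=r;c['t']=t
    cv2.imwrite(f'pics/{tag}.png',c['pixels']);pickle.dump(c,open(f'{tag}.pkl','wb'));return c
def ray(c,u,v,r=None,t=None):
    K=c['intrinsics'];r=c['r'] if r is None else r;t=c['t'] if t is None else t
    a=(np.asarray(u,float)-K[0,2])/K[0,0];b=(np.asarray(v,float)-K[1,2])/K[1,1];th=np.hypot(a,b)+1e-9
    D=np.stack([np.sin(th)*a/th,np.sin(th)*b/th,np.cos(th)],-1)
    M=np.array(c['mount']);return M[:3,3]@r.T+t, D@M[:3,:3].T@r.T
def onz(c,u,v,z):
    o,d=ray(c,u,v);return o+d*((z-o[2])/d[...,2])[...,None]
E
python3 - <<'E'
from h import *
c=snap('wrist','w1');s=get_state();print(s['time_s'],s['tcp_pos'],s['eef_rot'],s['contact_force'])
E
```

```text
1.95 [0.53011518 0.17107296 0.27020499] [-9.00082490e+01 -8.66449596e-04  1.63882350e+02] [ 0.09966524  0.13251652 -0.37570082]
```

View pics/w1.png

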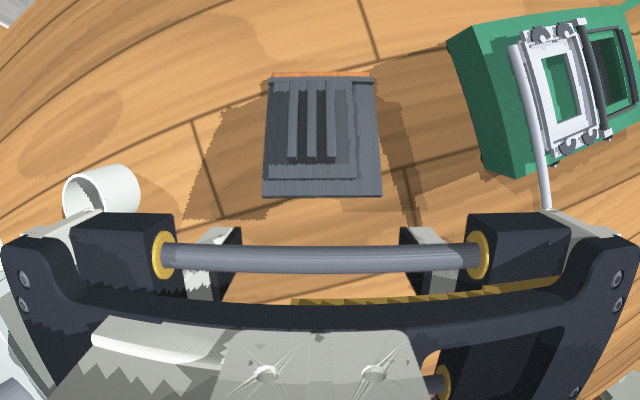

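Run:
```python
from h import *
im=cv2.imread('pics/w1.png')
cv2.imwrite('pics/w1a.png',cv2.resize(im[60:210,240:400],None,fx=4.5,fy=4,interpolation=cv2.INTER_CUBIC))
cv2.imwrite('pics/w1b.png',cv2.resize(im[0:215,430:640],None,fx=2.8,fy=2.8,interpolation=cv2.INTER_CUBIC))
```

```text
(no output)
```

View pics/w1a.png

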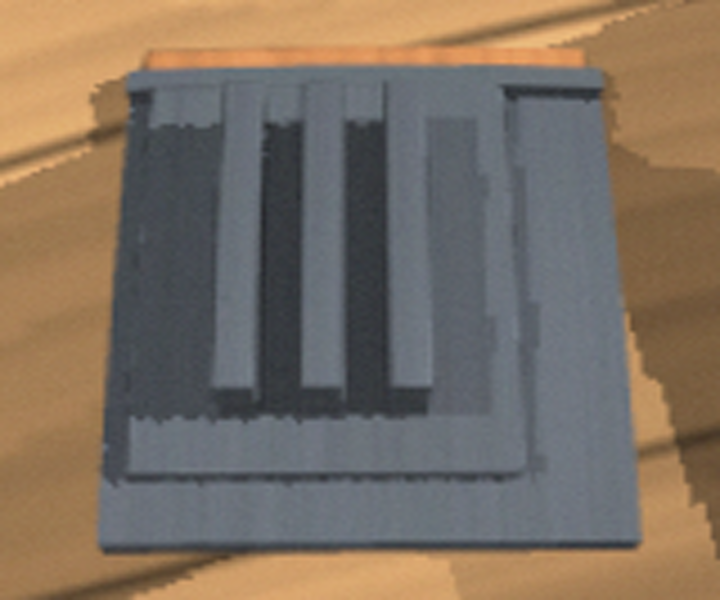

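View pics/w1b.png

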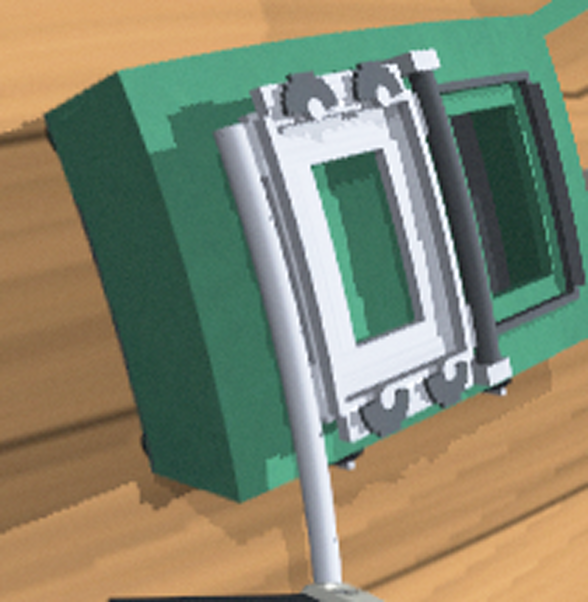

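Run:
```python
from h import *
import pickle
c=pickle.load(open('w1.pkl','rb'));W,Q=wpts(c,c['r'],c['t'])
f=lambda x,y:(240+x/4.5-.4,60+y/4-.4)
# rib top plane from depth: mid columns of ribs
pts=[]
for (x0,y0,x1,y1) in [(244,95,236,375),(324,95,324,375),(405,95,411,375)]:
    for a in np.linspace(0,1,40):
        u,v=f(x0+a*(x1-x0),y0+a*(y1-y0)); pts.append(W[round(v),round(u)])
pts=np.array(pts);m=pts.mean(0);_,S,V=np.linalg.svd(pts-m);n=V[2]*np.sign(V[2][2]);print('mean',m,'n',n,S, 'tilt',np.degrees(np.arccos(n[2])),'dir',np.degrees(np.arctan2(n[1],n[0])))
def hit(x,y,n,m):
    u,v=f(x,y);o,d=ray(c,np.array(u),np.array(v));return o+d*((m-o)@n/(d@n))
L=[hit(*p,n,m) for p in [(214,388),(257,388),(303,388),(344,388),(390,388),(432,388)]]
U=[hit(*p,n,m) for p in [(224,83),(264,83),(304,83),(344,83),(386,83),(424,83)]]
L=np.array(L);U=np.array(U);print(L.round(4));print(U.round(4));print('len',np.linalg.norm(U-L,axis=1),'w',np.linalg.norm(L[-1]-L[0]),np.linalg.norm(U[-1]-U[0]))
ctr=(L.mean(0)+U.mean(0))/2;dx=U.mean(0)-L.mean(0);print('ribs ctr',ctr,'yaw',np.degrees(np.arctan2(dx[1],dx[0])))
dy=(L[0]-L[-1]+U[0]-U[-1]);print('y dir yaw',np.degrees(np.arctan2(dy[1],dy[0]))-90)
# flange corners on flange-top plane (18mm lower)
m2=ctr-n*.018
for p in [(128,472),(522,472)]: print(hit(*p,n,m2))
print(W[40,500:640:10].round(3).tolist())
```

```text
mean [0.59768882 0.1588109  0.09839299] n [ 0.46602646 -0.13120829  0.87498784] [0.2231717  0.14097593 0.00652849] tilt 28.956463224480377 dir -15.724399200317713
[[0.573  0.1861 0.1156]
 [0.5708 0.1787 0.1157]
 [0.5685 0.1709 0.1158]
 [0.5664 0.1639 0.1158]
 [0.5642 0.1561 0.1158]
 [0.5621 0.1489 0.1159]]
[[0.6368 0.169  0.0791]
 [0.6344 0.1613 0.0792]
 [0.632  0.1536 0.0793]
 [0.6297 0.146  0.0794]
 [0.6274 0.1379 0.0794]
 [0.6253 0.1306 0.0794]]
len [0.07551074 0.07534765 0.07524566 0.07517803 0.07516907 0.07520742] w 0.03871840928323026 0.040030018017839036
ribs ctr [0.59921996 0.15858435 0.09754352] yaw -15.597861444124328
y dir yaw -16.47072050378509
[0.5598235  0.20844746 0.10543191]
[0.53915133 0.1372952  0.1057725 ]
[[0.632, -0.047, 0.083], [0.631, -0.059, 0.085], [0.628, -0.062, 0.098], [0.626, -0.07, 0.105], [0.624, -0.078, 0.112], [0.624, -0.099, 0.105], [0.624, -0.122, 0.099], [0.623, -0.138, 0.1], [0.623, -0.159, 0.098], [0.624, -0.197, 0.084], [0.63, -0.304, 0.022], [0.624, -0.257, 0.076], [0.622, -0.267, 0.088], [0.623, -0.304, 0.083]]
```

Run:
```python
from h import *
print(totool([.597,.159,.17]),totool([.597,.159,.151]))
```

```text
[-0.06760892  0.10020497 -0.00695509] [-0.06760921  0.11920497 -0.00695236]
```

Request:
apply_moves:
  rows:
    - [[-0.03,0.01,-0.003],0]
    - [[-0.06,0.03,-0.006],0]
    - [[-0.0676,0.07,-0.007],0]
    - [[-0.0676,0.1,-0.007],0]
    - [[-0.0676,0.114,-0.007],0]
    - [[-0.0676,0.119,-0.007],0]
    - [[-0.0676,0.119,-0.007],0]

```text
time_s: 2.82
tcp_pos: [0.5977, 0.1589, 0.152]
eef_rot: [-90.0, 0.1, 163.9]
contact_force: [0.4, 0.5, 1.0]
gripper_width: 0.0876
```

Request:
apply_moves:
  rows:
    - [[0,0,0],0]
    - [[0,0,0],0]
    - [[0,0,0],0]
    - [[0,0,0],0]
    - [[0,0,0],0]
  gripper: 0.3
  grip_force: 40

```text
time_s: 3.45
tcp_pos: [0.5974, 0.1583, 0.1512]
eef_rot: [-90.0, -0.0, 163.8]
contact_force: [0.5, 0.3, 0.8]
gripper_width: 0.043
```

Run:
```python
from h import *
c=snap('wrist','w2');s=get_state();print(s['time_s'],s['tcp_pos'],s['eef_rot'],s['contact_force'],s['gripper_width'])
```

```text
3.5 [0.59748273 0.15847176 0.15117808] [-9.00156382e+01  9.76586907e-03  1.63837226e+02] [-0.05320652  0.04882785  0.05783732] 0.039580508209737464
```

View pics/w2.png

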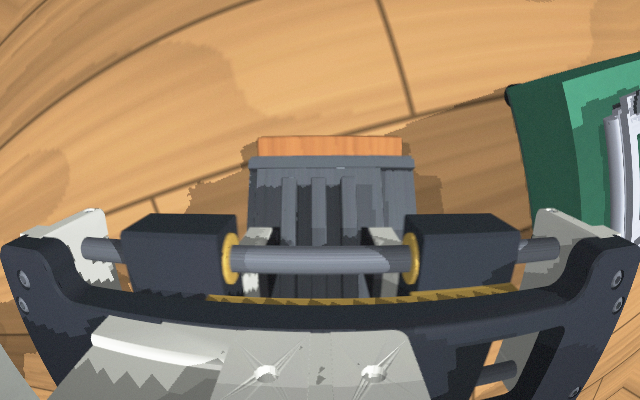

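Request:
apply_moves:
  rows:
    - [[0,0,0],0]
    - [[0,-0.004,0],0]
    - [[0,-0.014,0],0]
    - [[0,-0.03,0],0]
    - [[0,-0.055,0],0]
    - [[0,-0.075,0],0]
    - [[0,-0.085,0],0]
    - [[0,-0.085,0],0]

```text
time_s: 4.5
tcp_pos: [0.5975, 0.1585, 0.2371]
eef_rot: [-90.1, 0.1, 163.8]
contact_force: [1.0, -0.7, -5.7]
gripper_width: 0.0394
```

Run:
```python
from h import *
c=snap('wrist','w3');s=get_state();print(s['time_s'],s['tcp_pos'],s['eef_rot'],s['contact_force'],s['gripper_width'])
print(totool([.48,.27,.18]),totool([.48,.27,.105]))
```

```text
4.55 [0.59713871 0.15832188 0.23613709] [-9.00172683e+01 -9.90702343e-03  1.63827755e+02] [-0.20099632 -0.7429134  -6.49896201] 0.03960693797815256
[ 0.14359892  0.05618441 -0.07461578] [ 0.14358595  0.13118441 -0.07459318]
```

View pics/w3.png

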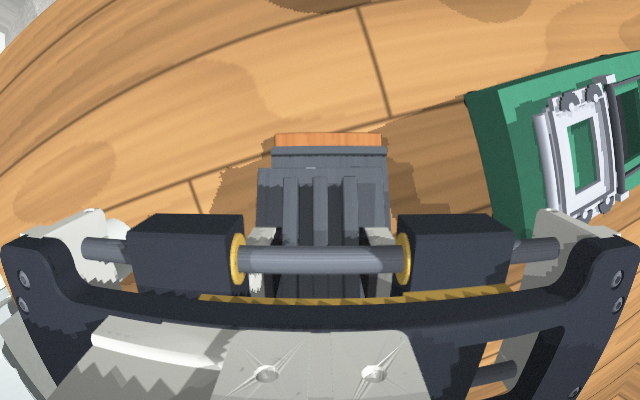

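Request:
apply_moves:
  rows:
    - [[0.015,0.003,-0.008],0]
    - [[0.05,0.01,-0.026],0]
    - [[0.09,0.02,-0.047],0]
    - [[0.122,0.035,-0.064],0]
    - [[0.138,0.06,-0.072],0]
    - [[0.1436,0.09,-0.0746],0]
    - [[0.1436,0.112,-0.0746],0]
    - [[0.1436,0.127,-0.0746],0]
    - [[0.1436,0.131,-0.0746],0]
    - [[0.1436,0.131,-0.0746],0]

```text
time_s: 5.8
tcp_pos: [0.4804, 0.2701, 0.1053]
eef_rot: [-90.0, 0.0, 163.8]
contact_force: [-0.1, 0.9, -5.0]
gripper_width: 0.0394
```

Request:
apply_moves:
  rows:
    - [[0,0.004,0],0]
    - [[0.002,0.008,0],0]
    - [[0.005,0.012,0],0]
    - [[0.0075,0.016,0],0]
    - [[0.01,0.02,0],0]
    - [[0.012,0.024,0],0]
    - [[0.014,0.028,0],0]

```text
time_s: 6.68
tcp_pos: [0.4668, 0.2744, 0.0781]
eef_rot: [-90.1, 0.0, 163.9]
contact_force: [-2.8, -0.6, 4.7]
gripper_width: 0.0394
```

Run:
```python
from h import *
c=snap('wrist','w4');s=get_state();print(s['time_s'],s['tcp_pos'],s['eef_rot'],s['contact_force'],s['gripper_width'])
```

```text
6.725 [0.4666512  0.27439827 0.07759508] [-9.00671401e+01  3.40376812e-02  1.63873912e+02] [-4.24596741  1.27148904  4.11447526] 0.03978691572587019
```

View pics/w4.png

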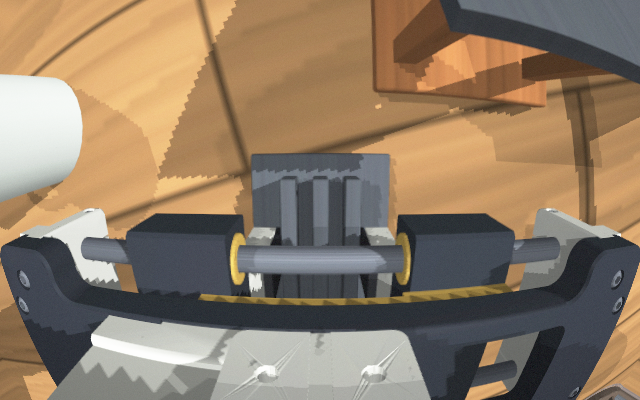

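Request:
apply_moves:
  rows:
    - [[0.001,0.002,0],0]
    - [[0.001,0.003,0],0]
    - [[0.001,0.003,0],0]

```text
time_s: 7.1
tcp_pos: [0.4658, 0.2746, 0.075]
eef_rot: [-90.1, 0.0, 163.9]
contact_force: [-6.6, 1.4, 11.9]
gripper_width: 0.0398
```

Request:
apply_moves:
  rows:
    - [[0,0,0],0]
    - [[0,0,0],0]
    - [[0,0,0],0]
  gripper: 0.6

```text
time_s: 7.48
tcp_pos: [0.466, 0.2741, 0.074]
eef_rot: [-90.0, 0.0, 163.8]
contact_force: [-0.2, 0.6, -0.3]
gripper_width: 0.0524
```

Run:
```python
from h import *
c=snap('wrist','w5');s=get_state();print(s['time_s'],s['tcp_pos'],s['eef_rot'],s['contact_force'],s['gripper_width'])
W,Q=wpts(c,c['r'],c['t'])
print(W[160:240:8,290].round(4).tolist());print(W[160:240:8,270].round(4).tolist())
im=c['pixels'];cv2.imwrite('pics/w5a.png',cv2.resize(im[130:310,220:420],None,fx=3.9,fy=3.3,interpolation=cv2.INTER_CUBIC))
```

```text
7.525 [0.46592783 0.27404704 0.07401341] [-8.99901318e+01 -6.10823705e-04  1.63826467e+02] [ 0.0558742  -0.21103158 -0.34286812] 0.05206089501677051
[[0.5133, 0.2769, 0.0049], [0.5092, 0.2782, 0.0046], [0.5054, 0.2792, 0.0064], [0.5044, 0.2777, 0.025], [0.5005, 0.2791, 0.0235], [0.4967, 0.2803, 0.0234], [0.4932, 0.2813, 0.0241], [0.489, 0.2828, 0.0227], [0.4852, 0.284, 0.023], [0.481, 0.2854, 0.0225]]
[[0.5163, 0.2873, 0.0039], [0.5124, 0.2881, 0.0061], [0.5082, 0.2898, 0.0044], [0.5042, 0.2908, 0.0059], [0.5, 0.2923, 0.0054], [0.4956, 0.294, 0.0041], [0.4917, 0.295, 0.0061], [0.4872, 0.2966, 0.0053], [0.4825, 0.2985, 0.004], [0.4807, 0.2977, 0.0127]]
```

View pics/w5a.png

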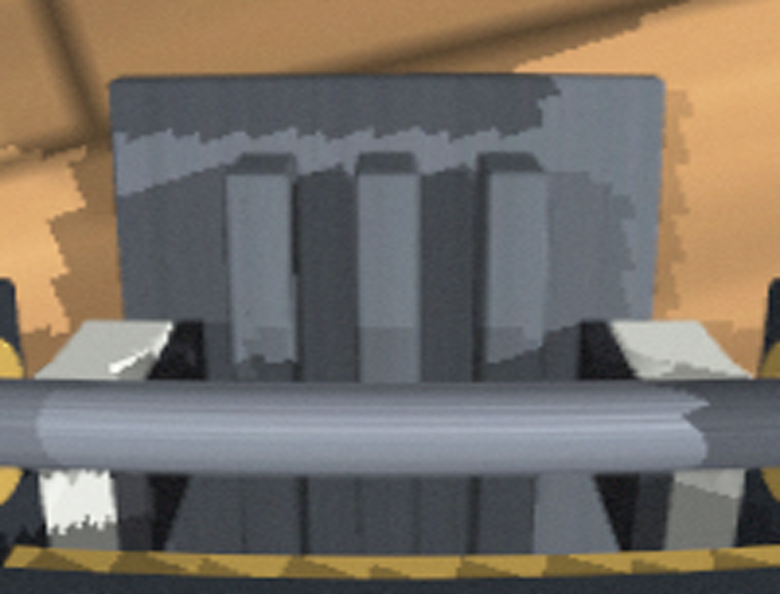

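Run:
```python
from h import *
import pickle
c=pickle.load(open('w5.pkl','rb'))
f=lambda p:(220+np.array(p)[:,0]/3.9-.4,130+np.array(p)[:,1]/3.3-.4)
for pts,z in [([(112,77),(662,75)],.006),([(227,174),(293,174),(359,174),(418,174),(487,174),(548,172)],.024)]:
    W=onz(c,*f(pts),z); print(W.round(4).tolist(),((W-c['t'])@c['r']).round(4).tolist())
```

```text
[[0.5235, 0.2968, 0.006], [0.5031, 0.2257, 0.006]] [[-0.0489, 0.068, -0.0379], [-0.0491, 0.068, 0.0361]]
[[0.5066, 0.2831, 0.024], [0.5044, 0.2755, 0.024], [0.5022, 0.2679, 0.024], [0.5002, 0.2611, 0.024], [0.4979, 0.2532, 0.024], [0.4961, 0.246, 0.024]] [[-0.0365, 0.05, -0.02], [-0.0365, 0.05, -0.0121], [-0.0365, 0.05, -0.0041], [-0.0365, 0.05, 0.0029], [-0.0365, 0.05, 0.0112], [-0.0368, 0.05, 0.0185]]
```

Request:
apply_moves:
  rows:
    - [[0.001,-0.0015,-0.0005],0]
    - [[0.001,-0.0015,-0.0005],0]

```text
time_s: 7.78
tcp_pos: [0.465, 0.275, 0.0758]
eef_rot: [-90.0, 0.0, 163.8]
contact_force: [0.0, -0.2, 1.0]
gripper_width: 0.0523
```

Request:
apply_moves:
  rows:
    - [[0,0,0],0]
    - [[0,0,0],0]
    - [[0,0,0],0]
    - [[0,-0.004,0],0]
    - [[0,-0.02,0],0]
    - [[0,-0.05,0],0]
    - [[0,-0.09,0],0]
    - [[0,-0.12,0],0]
    - [[0,-0.135,0],0]
    - [[0,-0.14,0],0]
  gripper: 0.3
  grip_force: 40

```text
time_s: 9.02
tcp_pos: [0.4649, 0.2749, 0.2164]
eef_rot: [-90.1, 0.0, 163.8]
contact_force: [-0.1, 0.1, -6.0]
gripper_width: 0.0394
```

Run:
```python
from h import *
s=get_state();print(s['time_s'],s['tcp_pos'],s['eef_rot'],s['contact_force'],s['gripper_width'])
print(totool([.573,-.104,.22]))
```

```text
9.025 [0.46486964 0.27488424 0.21639464] [-9.00627981e+01  8.53506317e-03  1.63826379e+02] [-0.1328125   0.0799456  -6.00206235] 0.03944707774797926
[-0.20938912 -0.00393999  0.33376506]
```

Request:
apply_moves:
  rows:
    - [[-0.008,-0.004,0.013],-1]
    - [[-0.028,-0.006,0.045],-4]
    - [[-0.054,-0.006,0.086],-7]
    - [[-0.08,-0.006,0.128],-10]
    - [[-0.106,-0.006,0.169],-13]
    - [[-0.132,-0.006,0.21],-15]
    - [[-0.158,-0.006,0.252],-17]
    - [[-0.184,-0.005,0.293],-19]
    - [[-0.201,-0.004,0.32],-20]
    - [[-0.208,-0.004,0.332],-20.6]
    - [[-0.209,-0.004,0.334],-20.6]
    - [[-0.209,-0.004,0.334],-20.6]

```text
time_s: 10.52
tcp_pos: [0.5724, -0.1035, 0.2191]
eef_rot: [-90.0, -0.1, -175.6]
contact_force: [0.0, -0.5, -5.9]
gripper_width: 0.0393
```

Run:
```python
from h import *
c=snap('wrist','w6');s=get_state();print(s['time_s'],s['tcp_pos'],s['eef_rot'],s['contact_force'],s['gripper_width'])
im=c['pixels'];cv2.imwrite('pics/w6a.png',cv2.resize(im[90:310,200:440],None,fx=3.3,fy=2.7,interpolation=cv2.INTER_CUBIC))
```

```text
10.575 [ 0.57247669 -0.10329599  0.2193767 ] [-9.00127560e+01 -3.18605642e-02 -1.75532290e+02] [ 0.02798166  0.16822841 -4.21346888] 0.03961564595171061
```

View pics/w6.png

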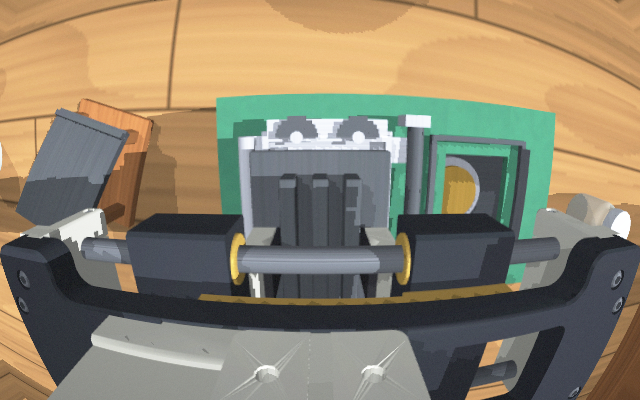

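View pics/w6a.png

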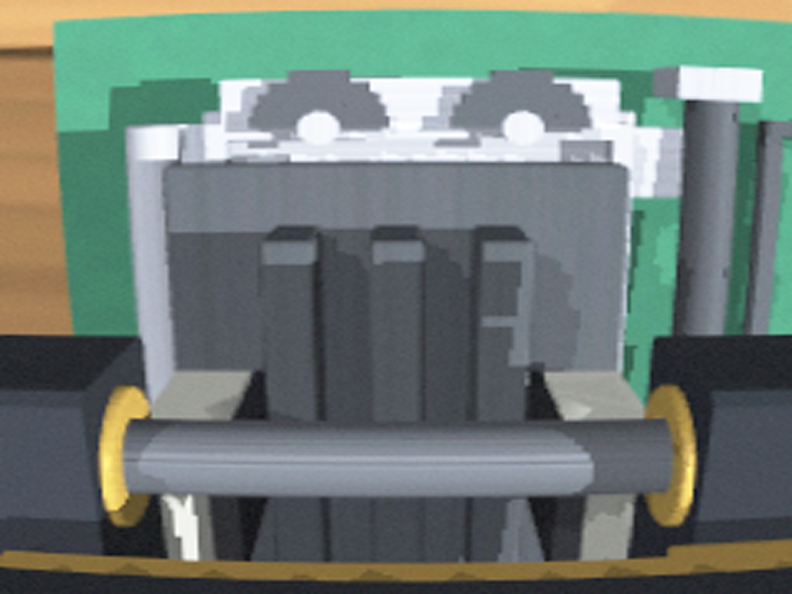

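Run:
```python
from h import *
import pickle
c=pickle.load(open('w6.pkl','rb'));W,Q=wpts(c,c['r'],c['t'])
f=lambda p:(200+np.array(p,float)[:,0]/3.3-.35,90+np.array(p,float)[:,1]/2.7-.3)
def dep(p):
    u,v=f([p]);return W[int(round(v[0])),int(round(u[0]))].round(4)
for p in [(320,127),(523,127),(320,115),(300,90),(540,90),(400,145),(720,85),(150,140),(700,250),(150,250),(400,180),(200,60),(290,250),(400,250)]: print(p,dep(p))
b=np.array([[(165,166),(628,166)]])[0]
z=c['t'][2]-.0755+.006
P=onz(c,*f(b),z);print('plate edge tool',((P-c['t'])@c['r']).round(4).tolist())
for zz in (.1085,.1105,.1125):
    P=onz(c,*f([(320,127),(523,127)]),zz);Pt=(P-c['t'])@c['r'];print(zz,P.round(4).tolist(),Pt.round(4).tolist(),np.degrees(np.arctan2(*(P[0]-P[1])[[1,0]]))-90)
# pictures zoom of w1/w3 stove
im=cv2.imread('pics/w3.png');cv2.imwrite('pics/w3b.png',cv2.resize(im[50:240,460:640],None,fx=4,fy=3.1,interpolation=cv2.INTER_CUBIC))
im=c['pixels'];cv2.imwrite('pics/w6b.png',cv2.resize(im[110:160,225:425],None,fx=4,fy=8,interpolation=cv2.INTER_CUBIC))
```

```text
(320, 127) [ 0.6259 -0.0839  0.1103]
(523, 127) [ 0.6291 -0.123   0.1115]
(320, 115) [ 0.6291 -0.0837  0.1107]
(300, 90) [ 0.6347 -0.0794  0.1099]
(540, 90) [ 0.6384 -0.1257  0.1097]
(400, 145) [ 0.6223 -0.0997  0.0994]
(720, 85) [ 0.6442 -0.1643  0.1044]
(150, 140) [ 0.6201 -0.0483  0.1042]
(700, 250) [ 0.6016 -0.1651  0.1045]
(150, 250) [ 0.5926 -0.0494  0.105 ]
(400, 180) [ 0.6188 -0.0999  0.148 ]
(200, 60) [ 0.6413 -0.0537  0.0848]
(290, 250) [ 0.6074 -0.0849  0.1665]
(400, 250) [ 0.6083 -0.1006  0.1654]
plate edge tool [[-0.0498, 0.0695, -0.0378], [-0.0497, 0.0694, 0.0364]]
0.1085 [[0.6259, -0.0835, 0.1085], [0.6291, -0.1235, 0.1085]] [[-0.055, 0.1106, -0.0158], [-0.0551, 0.1106, 0.0243]] 4.588600985461426
0.1105 [[0.626, -0.0837, 0.1105], [0.6292, -0.1232, 0.1105]] [[-0.0551, 0.1086, -0.0156], [-0.0552, 0.1086, 0.0241]] 4.588600985461383
0.1125 [[0.6261, -0.0838, 0.1125], [0.6293, -0.123, 0.1125]] [[-0.0552, 0.1066, -0.0155], [-0.0553, 0.1066, 0.0238]] 4.588600985461497
```

View pics/w6b.png

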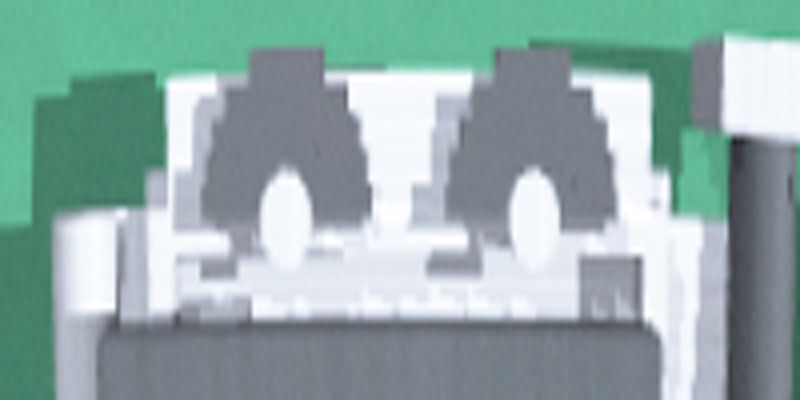

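Run:
```python
from h import *
import pickle
c=pickle.load(open('w6.pkl','rb'));W,Q=wpts(c,c['r'],c['t'])
g=cv2.cvtColor(c['pixels'],cv2.COLOR_BGR2GRAY)
for v in (165,175,185):
    print(v,g[v,236:256].tolist(),g[v,400:428].tolist(), W[v,402:426:3,2].round(3).tolist(), W[v,238:254:2,2].round(3).tolist())
c3=pickle.load(open('w3.pkl','rb'))
```

```text
165 [107, 104, 122, 153, 178, 189, 190, 185, 182, 183, 180, 172, 167, 134, 113, 118, 128, 128, 128, 124] [135, 131, 128, 132, 132, 121, 83, 70, 72, 79, 84, 89, 95, 104, 111, 120, 120, 127, 139, 142, 132, 133, 108, 92, 87, 85, 96, 103] [0.082, 0.082, 0.102, 0.103, 0.105, 0.105, 0.104, 0.083] [0.084, 0.103, 0.105, 0.105, 0.105, 0.105, 0.148, 0.149]
175 [108, 113, 111, 128, 169, 183, 185, 184, 183, 183, 180, 175, 172, 163, 115, 120, 126, 129, 129, 128] [149, 149, 148, 150, 143, 114, 65, 75, 77, 83, 85, 88, 98, 109, 114, 118, 125, 132, 137, 136, 136, 119, 97, 85, 82, 84, 85, 80] [0.083, 0.083, 0.103, 0.104, 0.106, 0.105, 0.104, 0.083] [0.083, 0.104, 0.105, 0.104, 0.105, 0.105, 0.149, 0.147]
185 [106, 110, 106, 119, 146, 174, 188, 187, 184, 183, 181, 179, 174, 165, 133, 92, 84, 88, 91, 89] [155, 156, 156, 153, 136, 81, 67, 70, 78, 86, 88, 94, 104, 111, 115, 125, 128, 133, 137, 134, 128, 107, 84, 83, 84, 85, 82, 73] [0.082, 0.097, 0.102, 0.105, 0.104, 0.106, 0.103, 0.082] [0.084, 0.103, 0.105, 0.106, 0.106, 0.105, 0.104, 0.149]
```

View pics/w3b.png

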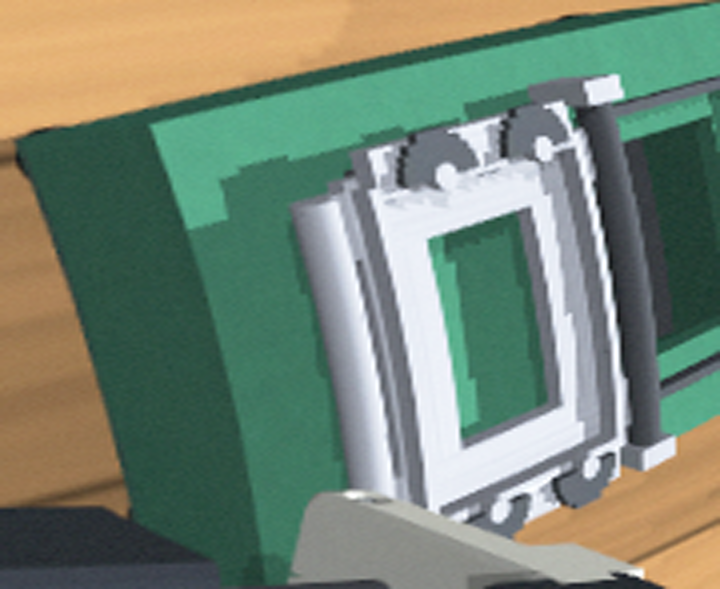

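Run:
```python
from h import *
import pickle
c=pickle.load(open('w6.pkl','rb'))
for v,l,r,b in ((165,405.5,422,238.5),(175,405.2,421.3,239.3),(185,404.5,420.7,240)):
    P=(onz(c,np.array([l,r,b]),np.array([v]*3),.1)-c['t'])@c['r']; m=P[:2].mean(0)
    print(P[:,2].round(4),'rod ctr',m[2],'pocket',m[2]-.062,'bar-based pocket',P[2,2]+.006+.056)
```

```text
[ 0.0595  0.0719 -0.0577] rod ctr 0.06573845429858668 pocket 0.0037384542985866853 bar-based pocket 0.004273561389463894
[ 0.0597  0.0718 -0.0575] rod ctr 0.06576943629921499 pocket 0.003769436299214987 bar-based pocket 0.004504568020426952
[ 0.0596  0.0719 -0.0574] rod ctr 0.06573774849032425 pocket 0.0037377484903242525 bar-based pocket 0.004623397520076046
```

Request:
apply_moves:
  rows:
    - [[-0.001,0.005,0.002],-0.1]
    - [[-0.0013,0.018,0.0048],-0.1]
    - [[-0.0013,0.028,0.0048],-0.1]
    - [[-0.0013,0.032,0.0048],-0.1]
    - [[-0.0013,0.032,0.0048],-0.1]
    - [[-0.0013,0.032,0.0048],-0.1]

```text
time_s: 11.32
tcp_pos: [0.5747, -0.1088, 0.188]
eef_rot: [-90.0, 0.0, -175.5]
contact_force: [0.2, -0.5, -4.6]
gripper_width: 0.0398
```

Run:
```python
from h import *
c=snap('wrist','w7');s=get_state();print(s['time_s'],s['tcp_pos'],s['eef_rot'],s['contact_force'],s['gripper_width'])
im=c['pixels'];cv2.imwrite('pics/w7a.png',cv2.resize(im[110:230,220:430],None,fx=3.8,fy=5,interpolation=cv2.INTER_CUBIC))
```

```text
11.375 [ 0.57469323 -0.10872243  0.18802997] [-8.99963061e+01  3.95263385e-02 -1.75454940e+02] [ 0.15376867  0.62221761 -4.6134761 ] 0.039535443541315496
```

View pics/w7a.png

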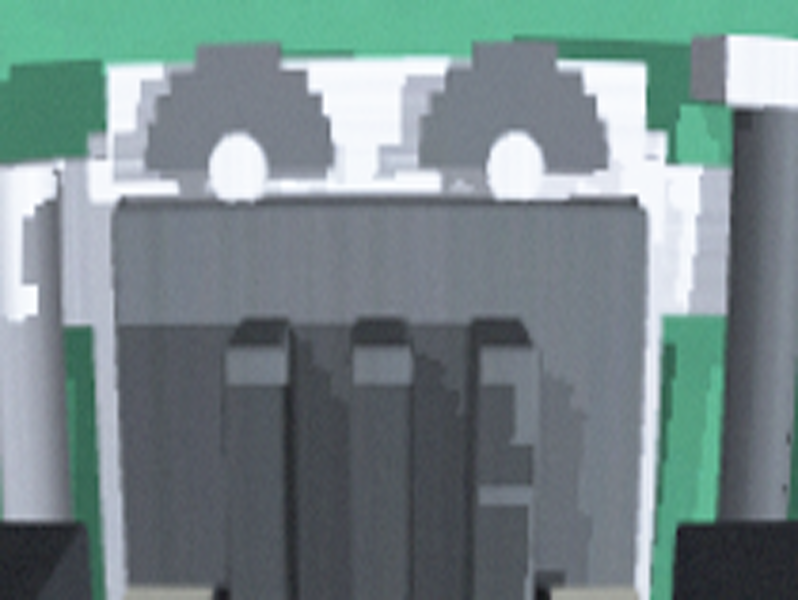

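Run:
```python
from h import *
import pickle
c=pickle.load(open('w7.pkl','rb'));g=cv2.cvtColor(c['pixels'],cv2.COLOR_BGR2GRAY)
f=lambda p:(220+np.array(p,float)[:,0]/3.8-.37,110+np.array(p,float)[:,1]/5-.4)
tl=lambda p,z:((onz(c,*f(p),z)-c['t'])@c['r']).round(4).tolist()
zp=c['t'][2]-.0755
print('plate edge',tl([(115,203),(642,203)],zp+.006),tl([(126,550),(637,550)],zp+.006))
print('rim outer',tl([(94,330),(660,330)],.107),tl([(104,520),(651,520)],.107))
print('pivot',tl([(238,166),(516,166)],.1105))
print('ribs',tl([(227,348),(289,348),(353,348),(411,348),(479,348),(532,348)],zp+.024))
for v in (180,195,205): print(v,g[v,238:256].tolist(),g[v,384:400].tolist())
```

```text
plate edge [[-0.0503, 0.0695, -0.0377], [-0.0502, 0.0695, 0.0357]] [[-0.0119, 0.0695, -0.0379], [-0.0118, 0.0695, 0.0368]]
rim outer [[-0.0347, 0.081, -0.0442], [-0.0346, 0.081, 0.0416]] [[-0.0118, 0.081, -0.0439], [-0.0118, 0.081, 0.0415]]
pivot [[-0.0533, 0.0775, -0.0212], [-0.0533, 0.0775, 0.0188]]
ribs [[-0.0379, 0.0515, -0.0198], [-0.0379, 0.0515, -0.012], [-0.0378, 0.0515, -0.0041], [-0.0378, 0.0515, 0.0031], [-0.0378, 0.0515, 0.0115], [-0.0379, 0.0515, 0.0181]]
180 [86, 84, 88, 86, 87, 88, 128, 172, 190, 186, 187, 184, 134, 96, 87, 89, 91, 85] [123, 125, 123, 122, 126, 163, 231, 231, 231, 186, 125, 85, 86, 94, 131, 127]
195 [106, 103, 89, 88, 86, 89, 88, 130, 168, 188, 186, 185, 186, 125, 96, 90, 85, 87] [126, 123, 128, 126, 152, 208, 229, 231, 209, 145, 82, 107, 136, 136, 134, 135]
205 [102, 94, 85, 85, 87, 87, 86, 87, 151, 186, 188, 187, 188, 154, 110, 89, 88, 86] [125, 125, 125, 130, 173, 229, 231, 230, 163, 100, 111, 135, 136, 135, 134, 133]
```

Request:
apply_moves:
  rows:
    - [[0.001,0,-0.0005],0]
    - [[0.001,0.003,-0.0005],0]
    - [[0.001,0.005,-0.0005],0]
    - [[0.001,0.007,-0.0005],0]
    - [[0.001,0.0085,-0.0005],0]
    - [[0.001,0.0085,-0.0005],0]
    - [[0.001,0.0085,-0.0005],0]

```text
time_s: 12.25
tcp_pos: [0.5735, -0.1083, 0.1792]
eef_rot: [-90.0, 0.0, -175.5]
contact_force: [-0.7, -0.9, -4.6]
gripper_width: 0.0395
```

Run:
```python
from h import *
c=snap('wrist','w8');s=get_state();print(s['time_s'],s['tcp_pos'],s['eef_rot'],s['contact_force'],s['moment'],s['gripper_width'])
im=c['pixels'];cv2.imwrite('pics/w8a.png',cv2.resize(im[110:230,220:430],None,fx=3.8,fy=5,interpolation=cv2.INTER_CUBIC))
```

```text
12.3 [ 0.57345857 -0.10833945  0.1792137 ] [-8.99981631e+01  3.71834341e-03 -1.75461213e+02] [ 0.07485431  0.3118686  -4.64500356] [-0.07904699  0.02813958 -0.02218716] 0.03958042856090894
```

View pics/w8a.png

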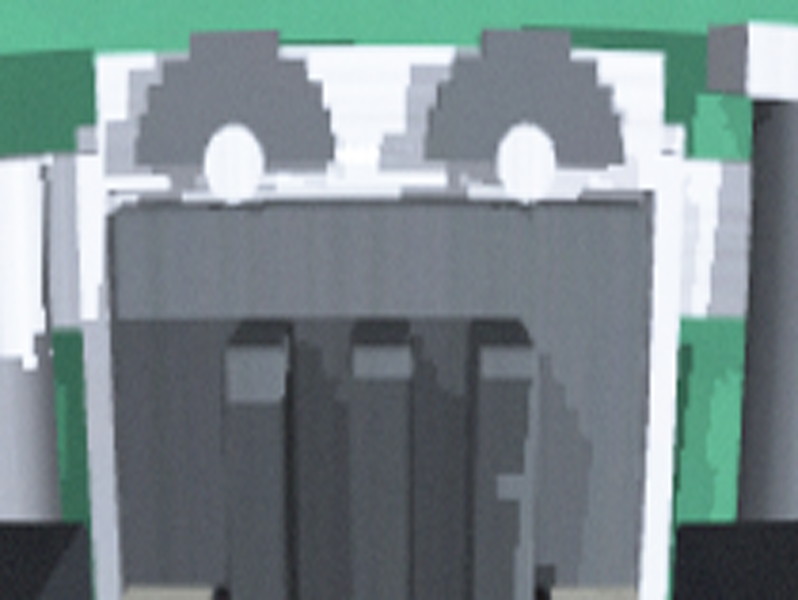

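Request:
apply_moves:
  rows:
    - [[0,0.0015,0],0]
    - [[0,0.003,0],0]
    - [[0,0.0035,0],0]
    - [[0,0.0035,0],0]
    - [[0,0.0035,0],0]

```text
time_s: 12.92
tcp_pos: [0.5734, -0.1083, 0.1757]
eef_rot: [-90.0, 0.0, -175.5]
contact_force: [-1.1, -0.4, -3.9]
gripper_width: 0.0397
```

Request:
apply_moves:
  rows:
    - [[0,0.001,0],0]
    - [[0,0.001,0],0]
    - [[0,0.001,0],0]

```text
time_s: 13.3
tcp_pos: [0.5734, -0.1083, 0.1756]
eef_rot: [-90.0, 0.0, -175.4]
contact_force: [-5.0, 0.4, 5.8]
gripper_width: 0.0396
```

Request:
apply_moves:
  rows:
    - [[0,0,0],0]
    - [[0,0,0],0]
    - [[0,-0.002,0],0]
    - [[0,-0.015,0],0]
    - [[0,-0.045,0],0]
    - [[0.01,-0.075,0],0]
    - [[0.03,-0.09,0],0]
    - [[0.04,-0.095,0],0]
    - [[0.04,-0.095,0],0]
  gripper: 0.6

```text
time_s: 14.42
tcp_pos: [0.5333, -0.1115, 0.2703]
eef_rot: [-90.0, 0.1, -175.5]
contact_force: [0.9, -0.1, -0.9]
gripper_width: 0.0525
```

Run:
```python
from h import *
c=snap('wrist','w9');s=get_state();print(s['time_s'],s['tcp_pos'],s['eef_rot'],s['contact_force'],s['gripper_width'])
im=c['pixels'];cv2.imwrite('pics/w9a.png',cv2.resize(im[60:220,200:440],None,fx=3.3,fy=3.3,interpolation=cv2.INTER_CUBIC))
```

```text
14.475 [ 0.53354826 -0.11148329  0.26970584] [-9.00015475e+01  2.15855082e-02 -1.75457337e+02] [-0.27918089  0.68325232  0.60152957] 0.05269275989901737
```

View pics/w9a.png

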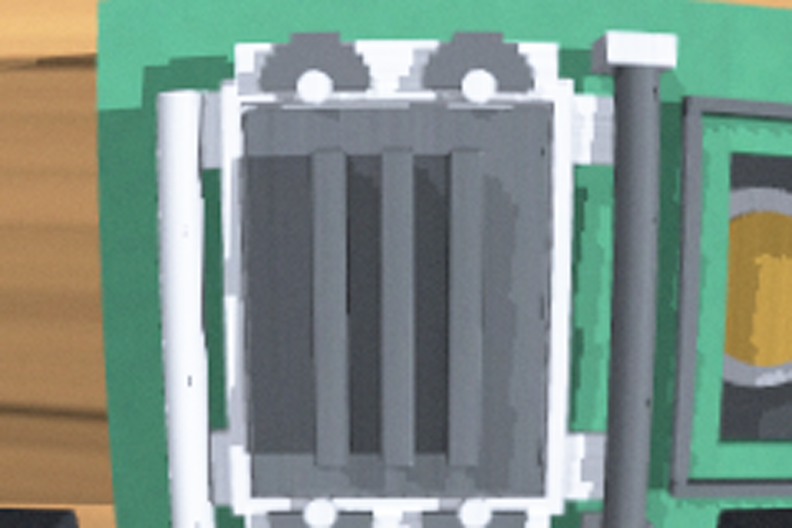

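Run:
```python
from h import *
import pickle
c=pickle.load(open('w9.pkl','rb'));W,Q=wpts(c,c['r'],c['t'])
f=lambda p:(200+np.array(p,float)[:,0]/3.3-.35,60+np.array(p,float)[:,1]/3.3-.35)
for (x,y) in [(265,130),(530,130),(270,475),(525,475)]:
    u,v=f([(x,y)]);u=int(round(u[0]));v=int(round(v[0]));print(W[v-2:v+3,u-2:u+3].reshape(-1,3).mean(0).round(4))
P=onz(c,*f([(315,86),(479,86),(321,513),(477,513)]),.1105);print(P.round(4).tolist());m=P.mean(0);print('pocket',m)
B=onz(c,*f([(159,130),(200,130),(176,500),(213,500)]),.1);print('bar',B.round(4).tolist())
H=onz(c,*f([(614,130),(659,130),(604,490),(648,490)]),.1);print('rod',H.round(4).tolist())
for n in (B,H):
    a=n[:2].mean(0);b=n[2:].mean(0);d=a-b;print(np.degrees(np.arctan2(d[1],d[0])))
ya=np.radians(4.55);X=np.array([np.cos(ya),np.sin(ya)]);Y=np.array([-np.sin(ya),np.cos(ya)])
for q in (m,B[:2].mean(0),B[2:].mean(0),H[:2].mean(0),H[2:].mean(0)): print('stove xy',q[:2]@X,q[:2]@Y)
print(np.array([.57345857,-.10833945])@X,np.array([.57345857,-.10833945])@Y)
```

```text
[ 0.6147 -0.0716  0.1051]
[ 0.6199 -0.1371  0.1049]
[ 0.5256 -0.0777  0.1049]
[ 0.5309 -0.1449  0.105 ]
[[0.6259, -0.0836, 0.1105], [0.629, -0.1233, 0.1105], [0.5185, -0.0924, 0.1105], [0.5217, -0.1325, 0.1105]]
pocket [ 0.57377917 -0.10797527  0.1105    ]
bar [[0.6139, -0.0432, 0.1], [0.6143, -0.054, 0.1], [0.5156, -0.0521, 0.1], [0.5164, -0.0624, 0.1]]
rod [[0.6228, -0.1597, 0.1], [0.6243, -0.1716, 0.1], [0.5275, -0.1675, 0.1], [0.5284, -0.1798, 0.1]]
5.0555395183156575
4.7807720919209595
stove xy 0.5634053263991857 -0.15315233876454026
stove xy 0.6082833197592638 -0.09712942362432148
stove xy 0.5098239762955388 -0.09799818535885031
stove xy 0.6084719921160412 -0.21456984432631665
stove xy 0.5125166037307867 -0.21495632908385773
0.5630568425088912 -0.15348993464284555
```

Run:
```python
from h import *
print(totool([.4473,-.0619,.21]),totool([.4473,-.0619,.147]))
```

```text
[ 0.08207274  0.05967645 -0.0562569 ] [ 0.08209648  0.12267644 -0.0562552 ]
```

Request:
apply_moves:
  rows:
    - [[0.015,0,-0.01],0]
    - [[0.05,0.01,-0.034],0]
    - [[0.075,0.035,-0.051],0]
    - [[0.082,0.07,-0.0562],0]
    - [[0.082,0.1,-0.0562],0]
    - [[0.082,0.117,-0.0562],0]
    - [[0.082,0.1227,-0.0562],0]
    - [[0.082,0.1227,-0.0562],0]

```text
time_s: 15.48
tcp_pos: [0.4471, -0.0619, 0.1468]
eef_rot: [-90.0, -0.1, -175.4]
contact_force: [1.0, -0.1, 0.5]
gripper_width: 0.0528
```

Run:
```python
from h import *
c=snap('wrist','w10');s=get_state();print(s['time_s'],s['tcp_pos'],s['eef_rot'],s['contact_force'],s['gripper_width'])
```

```text
15.525 [ 0.44750612 -0.06182434  0.14727046] [-8.99922728e+01  7.88092916e-03 -1.75447491e+02] [ 0.20678698  0.25999385 -0.22386679] 0.05244643450816782
```

View pics/w10.png

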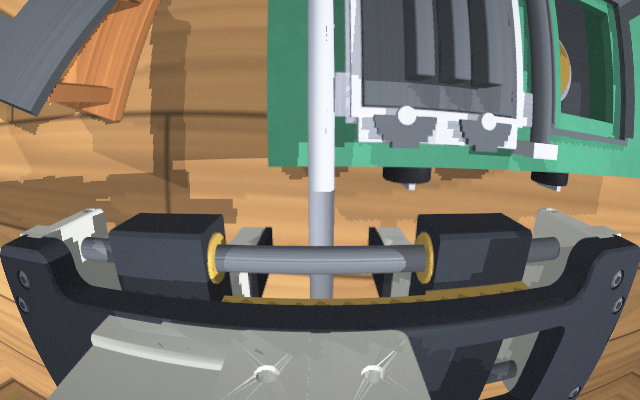

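Request:
apply_moves:
  rows:
    - [[0,0,0],0]
    - [[0,0,0],0]
    - [[0,0,0],0]
    - [[0,0,0],0]
    - [[0,0,0],0]
    - [[0,0,0],0]
  gripper: 0
  grip_force: 30

```text
time_s: 16.27
tcp_pos: [0.4474, -0.0623, 0.147]
eef_rot: [-90.0, -0.0, -175.5]
contact_force: [0.6, -3.5, 0.2]
gripper_width: 0.0113
```

Run:
```python
from h import *
s=get_state();print(s['tcp_pos'],s['contact_force'],s['gripper_width'])
w=np.ones(60);w[:8]=np.arange(1,9)/9;w[-10:]=np.arange(10,0,-1)/11
th=np.cumsum(w);th*=np.pi/th[-1]
p=np.stack([-.118*np.sin(th),.118*(1-np.cos(th))],1)
for k in range(3):
    o=p[20*k-1] if k else np.zeros(2)
    q=p[20*k:20*k+20]-o
    print([[[0,float(round(a,4)),float(round(b,4))],0] for a,b in q])
```

```text
[ 0.44737813 -0.06227025  0.14704051] [ 0.59434165 -3.48701994  0.2343168 ] 0.011312666102713394
[[[0, -0.0008, 0.0], 0], [[0, -0.0024, 0.0], 0], [[0, -0.0048, 0.0001], 0], [[0, -0.0081, 0.0003], 0], [[0, -0.0121, 0.0006], 0], [[0, -0.0169, 0.0012], 0], [[0, -0.0225, 0.0022], 0], [[0, -0.0288, 0.0036], 0], [[0, -0.0358, 0.0056], 0], [[0, -0.0426, 0.008], 0], [[0, -0.0493, 0.0108], 0], [[0, -0.0558, 0.014], 0], [[0, -0.0621, 0.0177], 0], [[0, -0.0682, 0.0217], 0], [[0, -0.074, 0.0261], 0], [[0, -0.0795, 0.0308], 0], [[0, -0.0847, 0.0359], 0], [[0, -0.0896, 0.0412], 0], [[0, -0.0942, 0.0469], 0], [[0, -0.0984, 0.0528], 0]]
[[[0, -0.0038, 0.0062], 0], [[0, -0.0073, 0.0126], 0], [[0, -0.0103, 0.0192], 0], [[0, -0.0129, 0.026], 0], [[0, -0.0151, 0.0329], 0], [[0, -0.0169, 0.0399], 0], [[0, -0.0182, 0.0471], 0], [[0, -0.0191, 0.0543], 0], [[0, -0.0196, 0.0615], 0], [[0, -0.0196, 0.0688], 0], [[0, -0.0191, 0.0761], 0], [[0, -0.0182, 0.0833], 0], [[0, -0.0169, 0.0904], 0], [[0, -0.0151, 0.0975], 0], [[0, -0.0129, 0.1044], 0], [[0, -0.0103, 0.1112], 0], [[0, -0.0073, 0.1178], 0], [[0, -0.0038, 0.1242], 0], [[0, -0.0, 0.1304], 0], [[0, 0.0042, 0.1363], 0]]
[[[0, 0.0046, 0.0057], 0], [[0, 0.0095, 0.011], 0], [[0, 0.0147, 0.0161], 0], [[0, 0.0202, 0.0208], 0], [[0, 0.026, 0.0252], 0], [[0, 0.032, 0.0292], 0], [[0, 0.0383, 0.0328], 0], [[0, 0.0448, 0.0361], 0], [[0, 0.0515, 0.0389], 0], [[0, 0.0584, 0.0413], 0], [[0, 0.0647, 0.0432], 0], [[0, 0.0705, 0.0445], 0], [[0, 0.0757, 0.0454], 0], [[0, 0.0803, 0.0461], 0], [[0, 0.0843, 0.0465], 0], [[0, 0.0876, 0.0467], 0], [[0, 0.0902, 0.0468], 0], [[0, 0.0922, 0.0469], 0], [[0, 0.0935, 0.0469], 0], [[0, 0.0942, 0.0469], 0]]
```

Request:
apply_moves:
  rows:
    - [[0,-0.0008,0],0]
    - [[0,-0.0024,0],0]
    - [[0,-0.0048,0],0]
    - [[0,-0.008,0.0003],0]
    - [[0,-0.012,0.0006],0]
    - [[0,-0.017,0.0012],0]
    - [[0,-0.0225,0.0022],0]
    - [[0,-0.029,0.0036],0]
    - [[0,-0.036,0.0056],0]
    - [[0,-0.0426,0.008],0]
    - [[0,-0.0493,0.0108],0]
    - [[0,-0.0558,0.014],0]
    - [[0,-0.0621,0.0177],0]
    - [[0,-0.0682,0.0217],0]
    - [[0,-0.074,0.0261],0]
    - [[0,-0.0795,0.0308],0]
    - [[0,-0.0847,0.0359],0]
    - [[0,-0.0896,0.0412],0]
    - [[0,-0.0942,0.0469],0]
    - [[0,-0.0984,0.0528],0]

```text
time_s: 18.77
tcp_pos: [0.4515, -0.1125, 0.2479]
eef_rot: [-90.2, 0.1, -175.4]
contact_force: [-10.1, 20.7, 18.7]
gripper_width: 0.0111
```

Run:
```python
from h import *
c=snap('wrist','w11');s=get_state();print(s['time_s'],s['tcp_pos'],s['eef_rot'],s['contact_force'],s['gripper_width'])
```

```text
18.825 [ 0.45155256 -0.11325256  0.24830869] [-9.01700905e+01  1.35843071e-01 -1.75413554e+02] [-9.39781817 18.64601419 20.22625602] 0.011066536446490685
```

View pics/w11.png

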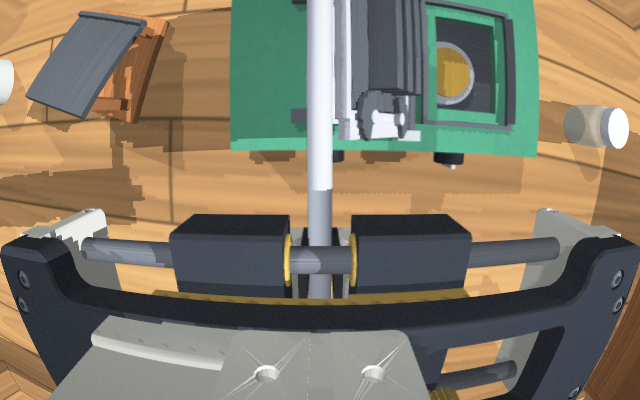

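```bash
cat >> h.py <<'E'
ya=np.radians(4.6);SX=np.array([np.cos(ya),np.sin(ya)]);SY=np.array([-np.sin(ya),np.cos(ya)])
def plane():
    s=get_state();p=s['tcp_pos'];F=s['contact_force'];return p[:2]@SX,p[:2]@SY,p[2]-.047,F[:2]@SX,F[:2]@SY,F[2],s
E
python3 - <<'E'
from h import *
C=np.array([-.1500,.1984]);H=np.array([-.2156,.104])
for th in np.radians(np.linspace(57,90,11)):
    p=H+.118*np.array([np.cos(th),np.sin(th)]);d=p-C;print([round(-d[1],4),round(-d[0],4)],end=' ')
E
```

```text
[np.float64(-0.0046), np.float64(0.0013)] [np.float64(-0.0081), np.float64(0.0071)] [np.float64(-0.0113), np.float64(0.0131)] [np.float64(-0.0141), np.float64(0.0193)] [np.float64(-0.0166), np.float64(0.0256)] [np.float64(-0.0187), np.float64(0.0321)] [np.float64(-0.0205), np.float64(0.0387)] [np.float64(-0.0218), np.float64(0.0453)] [np.float64(-0.0228), np.float64(0.052)] [np.float64(-0.0234), np.float64(0.0588)] [np.float64(-0.0236), np.float64(0.0656)]
```

Relax outward first in one row, then continue to about the top.

Request:
apply_moves:
  rows:
    - [[0.0003,-0.0028,0],0]
    - [[0.0005,-0.0046,0.0013],0]
    - [[0.0005,-0.0081,0.0071],0]
    - [[0.0005,-0.0113,0.0131],0]
    - [[0.0005,-0.0141,0.0193],0]
    - [[0.0005,-0.0166,0.0256],0]

```text
time_s: 19.58
tcp_pos: [0.4536, -0.1399, 0.2637]
eef_rot: [-90.0, 0.1, -175.4]
contact_force: [-0.8, 8.1, 9.6]
gripper_width: 0.0109
```

Run:
```python
from h import *
print([np.round(x,4) for x in plane()[:6]]);s=get_state();print(s['moment'],s['gripper_width'],s['eef_rot'])
```

```text
[np.float64(0.4409), np.float64(-0.1759), np.float64(0.2167), np.float64(-0.1239), np.float64(8.1413), np.float64(9.5782)]
[3.32511781 0.56451894 0.00701848] 0.01088881797687924 [-9.00279304e+01  1.23827061e-01 -1.75431311e+02]
```

Run:
```python
from h import *
C=np.array([-.1756,.2150]);H=np.array([-.217,.106])
for th in np.radians(np.arange(72,126,3.3)):
    p=H+.118*np.array([np.cos(th),np.sin(th)]);d=p-C;print(round(np.degrees(th),1),[round(float(-d[1]),4),round(float(-d[0]),4)])
```

```text
72.0 [-0.0032, 0.0049]
75.3 [-0.0051, 0.0115]
78.6 [-0.0067, 0.0181]
81.9 [-0.0078, 0.0248]
85.2 [-0.0086, 0.0315]
88.5 [-0.009, 0.0383]
91.8 [-0.0089, 0.0451]
95.1 [-0.0085, 0.0519]
98.4 [-0.0077, 0.0586]
101.7 [-0.0065, 0.0653]
105.0 [-0.005, 0.0719]
108.3 [-0.003, 0.0785]
111.6 [-0.0007, 0.0848]
114.9 [0.002, 0.0911]
118.2 [0.005, 0.0972]
121.5 [0.0084, 0.1031]
124.8 [0.0121, 0.1087]
```

Request:
apply_moves:
  rows:
    - [[0,-0.0032,0.0049],0]
    - [[0,-0.0051,0.0115],0]
    - [[0,-0.0067,0.0181],0]
    - [[0,-0.0078,0.0248],0]
    - [[0,-0.0086,0.0315],0]

```text
time_s: 20.2
tcp_pos: [0.4561, -0.172, 0.2714]
eef_rot: [-90.0, 0.1, -175.4]
contact_force: [3.6, 3.5, 0.8]
gripper_width: 0.0108
```

Run:
```python
from h import *
c=snap('wrist','w12');print([np.round(x,4) for x in plane()[:6]]);s=get_state();print(s['moment'],s['gripper_width'],s['eef_rot'])
```

```text
[np.float64(0.4408), np.float64(-0.2086), np.float64(0.2243), np.float64(3.0744), np.float64(0.4858), np.float64(5.1172)]
[ 0.92267442 -0.8283675   0.08029617] 0.011086557832247098 [-8.99515599e+01  7.25871891e-02 -1.75441178e+02]
```

View pics/w12.png

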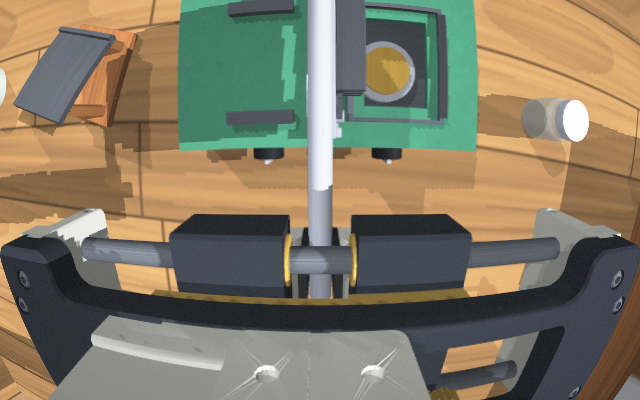

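Run:
```python
from h import *
C=np.array([-.2071,.2236]);H=np.array([-.2165,.106])
for th in np.radians(np.arange(88.5,150,3.3)):
    p=H+.118*np.array([np.cos(th),np.sin(th)]);d=p-C;print(round(np.degrees(th),1),[round(float(-d[1]),4),round(float(-d[0]),4)])
```

```text
88.5 [-0.0004, 0.0063]
91.8 [-0.0003, 0.0131]
95.1 [0.0001, 0.0199]
98.4 [0.0009, 0.0266]
101.7 [0.0021, 0.0333]
105.0 [0.0036, 0.0399]
108.3 [0.0056, 0.0465]
111.6 [0.0079, 0.0528]
114.9 [0.0106, 0.0591]
118.2 [0.0136, 0.0652]
121.5 [0.017, 0.0711]
124.8 [0.0207, 0.0767]
128.1 [0.0247, 0.0822]
131.4 [0.0291, 0.0874]
134.7 [0.0337, 0.0924]
138.0 [0.0386, 0.0971]
141.3 [0.0438, 0.1015]
144.6 [0.0492, 0.1056]
147.9 [0.0549, 0.1094]
```

Request:
apply_moves:
  rows:
    - [[0,-0.0004,0.0063],0]
    - [[0,-0.0003,0.0131],0]
    - [[0,0.0001,0.0199],0]
    - [[0,0.0009,0.0266],0]
    - [[0,0.0021,0.0333],0]
    - [[0,0.0036,0.0399],0]
    - [[0,0.0056,0.0465],0]
    - [[0,0.0079,0.0528],0]
    - [[0,0.0106,0.0591],0]
    - [[0,0.0136,0.0652],0]

```text
time_s: 21.5
tcp_pos: [0.4604, -0.237, 0.2566]
eef_rot: [-90.0, -0.0, -175.5]
contact_force: [3.5, -0.5, 0.7]
gripper_width: 0.0113
```

Run:
```python
from h import *
print([np.round(x,4) for x in plane()[:6]]);s=get_state();print(s['moment'],s['gripper_width'],s['eef_rot'])
```

```text
[np.float64(0.4399), np.float64(-0.2731), np.float64(0.2096), np.float64(3.4936), np.float64(-0.8269), np.float64(0.6956)]
[ 0.13553416 -1.13964214 -0.02638505] 0.011322309186548868 [-9.00064494e+01 -4.90801242e-02 -1.75466798e+02]
```

Run:
```python
from h import *
C=np.array([-.2723,.2100]);H=np.array([-.2165,.106])
for t in [121.5,124.8,128.1,131.4,134.7,138,141.3,144.6,147.9,151,154,157,160,162.5,165,167,169,171,173,174.5,176,177.5,179,180]:
    th=np.radians(t)
    p=H+.118*np.array([np.cos(th),np.sin(th)]);d=p-C;print(t,[round(float(-d[1]),4),round(float(-d[0]),4)])
```

```text
121.5 [0.0034, 0.0059]
124.8 [0.0071, 0.0115]
128.1 [0.0111, 0.017]
131.4 [0.0155, 0.0222]
134.7 [0.0201, 0.0272]
138 [0.025, 0.0319]
141.3 [0.0302, 0.0363]
144.6 [0.0356, 0.0404]
147.9 [0.0413, 0.0442]
151 [0.0468, 0.0474]
154 [0.0523, 0.0503]
157 [0.0579, 0.0528]
160 [0.0636, 0.0551]
162.5 [0.0685, 0.0567]
165 [0.0735, 0.0582]
167 [0.0775, 0.0592]
169 [0.0815, 0.06]
171 [0.0855, 0.0607]
173 [0.0896, 0.0613]
174.5 [0.0927, 0.0617]
176 [0.0958, 0.0619]
177.5 [0.0989, 0.0621]
179 [0.1019, 0.0622]
180 [0.104, 0.0622]
```

Request:
apply_moves:
  rows:
    - [[0,0.0034,0.0059],0]
    - [[0,0.0071,0.0115],0]
    - [[0,0.0111,0.017],0]
    - [[0,0.0155,0.0222],0]
    - [[0,0.0201,0.0272],0]
    - [[0,0.025,0.0319],0]
    - [[0,0.0302,0.0363],0]
    - [[0,0.0356,0.0404],0]
    - [[0,0.0413,0.0442],0]
    - [[0,0.0468,0.0474],0]
    - [[0,0.0523,0.0503],0]
    - [[0,0.0579,0.0528],0]
    - [[0,0.0636,0.0551],0]
    - [[0,0.0685,0.0567],0]
    - [[0,0.0735,0.0582],0]

```text
time_s: 23.38
tcp_pos: [0.4648, -0.2946, 0.1828]
eef_rot: [-90.0, -0.1, -175.5]
contact_force: [-4.2, -0.8, -1.4]
gripper_width: 0.0108
```

Run:
```python
from h import *
c=snap('wrist','w13');print([np.round(x,4) for x in plane()[:6]]);s=get_state();print(s['moment'],s['gripper_width'],s['eef_rot'])
```

```text
[np.float64(0.4396), np.float64(-0.331), np.float64(0.1352), np.float64(-4.7177), np.float64(-2.0942), np.float64(-4.537)]
[-0.88870886  1.3324904   0.01697222] 0.011466311739772037 [-9.00314715e+01 -8.12526349e-02 -1.75474465e+02]
```

View pics/w13.png

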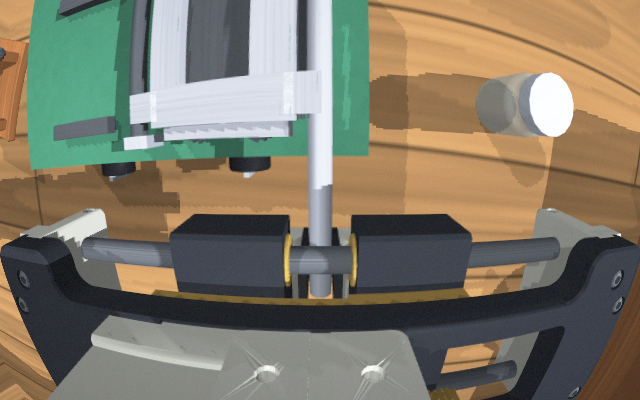

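Request:
apply_moves:
  rows:
    - [[0,0.004,0.001],0]
    - [[0,0.008,0.0018],0]
    - [[0,0.012,0.0025],0]
    - [[0,0.0155,0.003],0]
    - [[0,0.0185,0.0034],0]
    - [[0,0.021,0.0036],0]
    - [[0,0.0235,0.0038],0]
    - [[0,0.026,0.004],0]
    - [[0,0.028,0.004],0]
    - [[0,0.03,0.004],0]
    - [[0,0.031,0.004],0]
    - [[0,0.031,0.004],0]

```text
time_s: 24.92
tcp_pos: [0.4652, -0.2979, 0.1559]
eef_rot: [-90.0, 0.0, -175.4]
contact_force: [-15.1, 13.3, 33.9]
gripper_width: 0.0111
```

Run:
```python
from h import *
c=snap('wrist','w14');print([np.round(x,4) for x in plane()[:6]]);s=get_state();print(s['moment'],s['gripper_width'],s['eef_rot'])
```

```text
[np.float64(0.4398), np.float64(-0.3342), np.float64(0.109), np.float64(-14.935), np.float64(14.0067), np.float64(33.8042)]
[ 4.74502538e+00  5.69149916e+00 -3.97703883e-03] 0.011114750341878579 [-8.99885216e+01  1.95995986e-02 -1.75393127e+02]
```

View pics/w14.png

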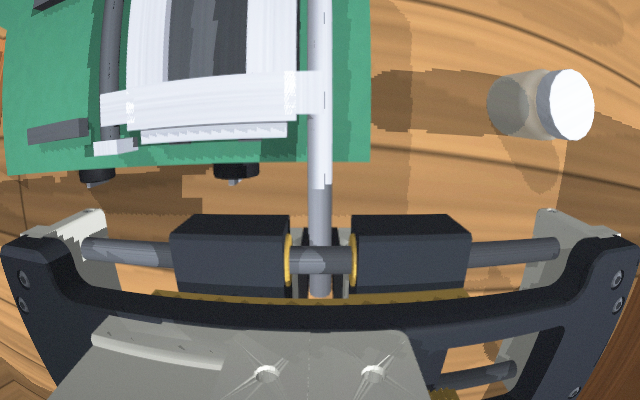

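Run:
```python
from h import *
import pickle
c=pickle.load(open('w14.pkl','rb'));W,Q=wpts(c,c['r'],c['t'])
for u,v in [(318,120),(318,60),(318,20),(318,175),(115,60),(300,110),(200,100),(120,108),(280,60),(205,20),(150,60),(240,40),(340,60),(200,130)]:
    p=np.nanmedian(W[v-1:v+2,u-1:u+2].reshape(-1,3),0);print((u,v),'stove',round(p[:2]@SX-.563,4),round(p[:2]@SY+.2155,4),'z',p[2].round(4))
im=c['pixels'];cv2.imwrite('pics/w14a.png',cv2.resize(im[0:200,60:360],None,fx=2.6,fy=2.6,interpolation=cv2.INTER_CUBIC))
```

```text
(318, 120) stove -0.0577 -0.1173 z 0.1045
(318, 60) stove -0.0298 -0.1173 z 0.1052
(318, 20) stove -0.0096 -0.1173 z 0.1043
(318, 175) stove -0.0832 -0.1172 z 0.1052
(115, 60) stove -0.0172 -0.0052 z 0.0999
(300, 110) stove -0.053 -0.109 z 0.1048
(200, 100) stove -0.0461 -0.0613 z 0.1053
(120, 108) stove -0.0454 -0.0134 z 0.1054
(280, 60) stove -0.0293 -0.0997 z 0.1047
(205, 20) stove -0.0001 -0.0566 z 0.0894
(150, 60) stove -0.0224 -0.0322 z 0.1045
(240, 40) stove -0.0137 -0.0768 z 0.0888
(340, 60) stove -0.0253 -0.1287 z 0.0829
(200, 130) stove -0.0607 -0.058 z 0.0987
```

View pics/w14a.png

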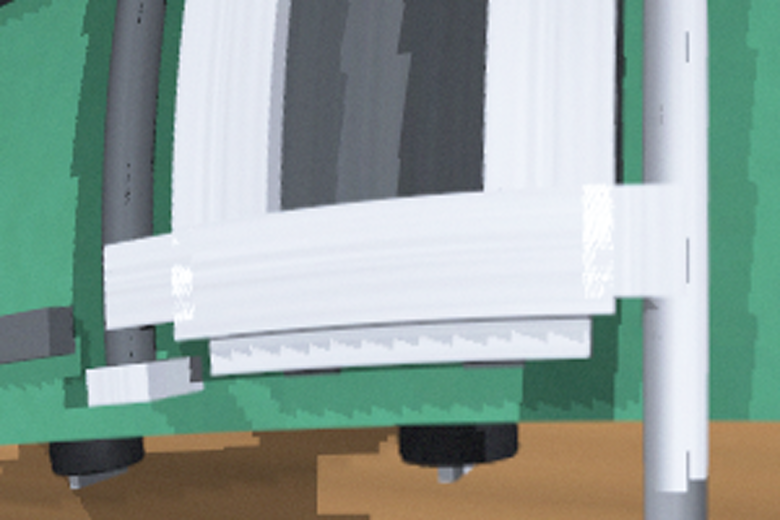

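Request:
apply_moves:
  rows:
    - [[0,-0.0015,-0.0005],0]
    - [[0,-0.003,-0.001],0]
    - [[0,-0.003,-0.001],0]

```text
time_s: 25.35
tcp_pos: [0.4651, -0.2977, 0.1563]
eef_rot: [-90.0, -0.0, -175.4]
contact_force: [-8.2, 0.5, 6.7]
gripper_width: 0.0111
```

Request:
apply_moves:
  rows:
    - [[0,0,0],0]
    - [[0,0,0],0]
    - [[0,0,0],0]
  gripper: 0.35
  grip_force: 25

```text
time_s: 25.72
tcp_pos: [0.4664, -0.2975, 0.1557]
eef_rot: [-90.0, 0.1, -175.4]
contact_force: [1.3, -0.2, -0.5]
gripper_width: 0.0299
```

Run:
```python
from h import *
c=snap('wrist','w15');print([np.round(x,4) for x in plane()[:6]]);s=get_state();print(s['time_s'],s['gripper_width'],s['eef_rot'])
W,Q=wpts(c,c['r'],c['t'])
for u,v in [(318,120),(318,60),(318,20),(200,100),(280,60),(150,60)]:
    p=np.nanmedian(W[v-1:v+2,u-1:u+2].reshape(-1,3),0);print((u,v),'stove',round(p[:2]@SX-.563,4),round(p[:2]@SY+.2155,4),'z',p[2].round(4))
g=cv2.cvtColor(c['pixels'],cv2.COLOR_BGR2GRAY);print(g[120,298:345].tolist(),g[178,298:345].tolist())
```

```text
[np.float64(0.4408), np.float64(-0.3339), np.float64(0.1086), np.float64(0.0572), np.float64(0.3311), np.float64(-0.7139)]
25.775 0.030131470196991694 [-8.99818005e+01  6.16533640e-02 -1.75446224e+02]
(318, 120) stove -0.0564 -0.1171 z 0.1052
(318, 60) stove -0.0283 -0.1171 z 0.1046
(318, 20) stove -0.0089 -0.1171 z 0.1053
(200, 100) stove -0.0448 -0.0611 z 0.1049
(280, 60) stove -0.0281 -0.0997 z 0.1051
(150, 60) stove -0.0211 -0.0325 z 0.1049
[81, 119, 122, 125, 121, 124, 124, 121, 123, 110, 104, 115, 117, 124, 145, 175, 189, 201, 210, 216, 227, 234, 237, 240, 239, 241, 240, 239, 240, 238, 234, 232, 229, 221, 177, 128, 119, 120, 119, 118, 121, 118, 120, 121, 120, 123, 121] [139, 138, 135, 137, 136, 137, 136, 138, 138, 129, 136, 145, 151, 161, 170, 181, 191, 205, 215, 221, 229, 236, 240, 242, 242, 241, 241, 241, 242, 240, 234, 231, 229, 219, 184, 137, 140, 137, 139, 136, 138, 136, 135, 137, 136, 139, 134]
```

Request:
apply_moves:
  rows:
    - [[0,0.005,0],0]
    - [[0,0.009,0],0]
    - [[0,0.009,0],0]

```text
time_s: 26.15
tcp_pos: [0.4652, -0.2975, 0.1459]
eef_rot: [-90.0, -0.1, -175.5]
contact_force: [0.1, 0.2, -0.1]
gripper_width: 0.0307
```

Request:
apply_moves:
  rows:
    - [[0,0,0],0]
    - [[0,0,0],0]
    - [[0,0,0],0]
    - [[0,0,0],0]
  gripper: 0
  grip_force: 25

```text
time_s: 26.65
tcp_pos: [0.4656, -0.2977, 0.1466]
eef_rot: [-90.0, 0.0, -175.5]
contact_force: [0.4, -1.4, -0.1]
gripper_width: 0.0108
```

Run:
```python
from h import *
print([np.round(x,4) for x in plane()[:6]]);s=get_state();print(s['time_s'],s['gripper_width'])
w=np.ones(60);w[:8]=np.arange(1,9)/9;w[-12:]=np.arange(12,0,-1)/13
th=np.cumsum(w);th*=np.pi/th[-1]
d=np.degrees(th);o=np.interp(d,[0,60,90,180],[0,.004,.006,.008])
p=np.stack([-.118*np.sin(th)-o,-.118*(1-np.cos(th))],1)
for a,b in zip(d,p): print(round(a,1),b.round(4).tolist(),end='; ')
```

```text
[np.float64(0.4403), np.float64(-0.334), np.float64(0.0996), np.float64(0.2635), np.float64(-1.39), np.float64(-0.1206)]
26.65 0.010845185795537074
0.4 [-0.0009, -0.0]; 1.2 [-0.0026, -0.0]; 2.4 [-0.0051, -0.0001]; 4.0 [-0.0085, -0.0003]; 6.0 [-0.0127, -0.0006]; 8.4 [-0.0178, -0.0013]; 11.2 [-0.0237, -0.0022]; 14.4 [-0.0303, -0.0037]; 18.0 [-0.0377, -0.0058]; 21.6 [-0.0449, -0.0083]; 25.2 [-0.0519, -0.0112]; 28.8 [-0.0588, -0.0146]; 32.4 [-0.0654, -0.0184]; 36.0 [-0.0718, -0.0225]; 39.6 [-0.0779, -0.0271]; 43.2 [-0.0837, -0.032]; 46.8 [-0.0891, -0.0372]; 50.4 [-0.0943, -0.0428]; 54.0 [-0.0991, -0.0486]; 57.6 [-0.1035, -0.0548]; 61.2 [-0.1075, -0.0612]; 64.8 [-0.1111, -0.0678]; 68.4 [-0.1143, -0.0746]; 72.0 [-0.117, -0.0815]; 75.6 [-0.1193, -0.0887]; 79.2 [-0.1212, -0.0959]; 82.8 [-0.1226, -0.1032]; 86.4 [-0.1235, -0.1106]; 90.0 [-0.124, -0.118]; 93.6 [-0.1238, -0.1254]; 97.2 [-0.1232, -0.1328]; 100.8 [-0.1221, -0.1401]; 104.4 [-0.1206, -0.1473]; 108.0 [-0.1186, -0.1545]; 111.6 [-0.1162, -0.1614]; 115.2 [-0.1133, -0.1682]; 118.8 [-0.11, -0.1748]; 122.4 [-0.1064, -0.1812]; 126.0 [-0.1023, -0.1874]; 129.6 [-0.0978, -0.1932]; 133.2 [-0.093, -0.1988]; 136.8 [-0.0878, -0.204]; 140.4 [-0.0823, -0.2089]; 144.0 [-0.0766, -0.2135]; 147.6 [-0.0705, -0.2176]; 151.2 [-0.0642, -0.2214]; 154.8 [-0.0577, -0.2248]; 158.4 [-0.051, -0.2277]; 161.7 [-0.0446, -0.23]; 164.8 [-0.0387, -0.2319]; 167.5 [-0.0332, -0.2332]; 170.0 [-0.0282, -0.2342]; 172.2 [-0.0237, -0.2349]; 174.2 [-0.0198, -0.2354]; 175.8 [-0.0165, -0.2357]; 177.2 [-0.0136, -0.2359]; 178.3 [-0.0114, -0.236]; 179.2 [-0.0097, -0.236]; 179.7 [-0.0086, -0.236]; 180.0 [-0.008, -0.236];
```

Request:
apply_moves:
  rows:
    - [[0,-0.0009,0],0]
    - [[0,-0.0026,0],0]
    - [[0,-0.0051,0],0]
    - [[0,-0.0085,-0.0003],0]
    - [[0,-0.0127,-0.0006],0]
    - [[0,-0.0178,-0.0013],0]
    - [[0,-0.0237,-0.0022],0]
    - [[0,-0.0303,-0.0037],0]
    - [[0,-0.0377,-0.0058],0]
    - [[0,-0.0449,-0.0083],0]
    - [[0,-0.0519,-0.0112],0]
    - [[0,-0.0588,-0.0146],0]

```text
time_s: 28.15
tcp_pos: [0.4644, -0.2831, 0.2061]
eef_rot: [-90.0, 0.0, -175.5]
contact_force: [2.6, -5.1, -3.4]
gripper_width: 0.0113
```

Run:
```python
from h import *
c=snap('wrist','w16');print([np.round(x,4) for x in plane()[:6]]);s=get_state();print(s['time_s'],s['gripper_width'],s['eef_rot'])
```

```text
[np.float64(0.4402), np.float64(-0.319), np.float64(0.1598), np.float64(-0.3087), np.float64(-3.5051), np.float64(-0.894)]
28.2 0.011268415587307214 [-8.99749080e+01  4.52691907e-02 -1.75450711e+02]
```

View pics/w16.png

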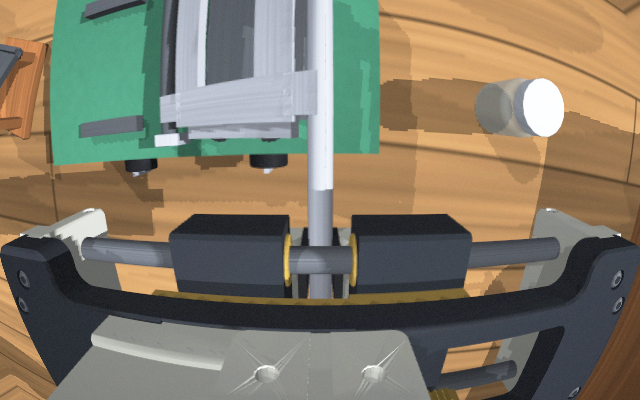

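Request:
apply_moves:
  rows:
    - [[0,-0.0066,-0.0038],0]
    - [[0,-0.013,-0.0079],0]
    - [[0,-0.0191,-0.0125],0]
    - [[0,-0.0249,-0.0174],0]
    - [[0,-0.0303,-0.0226],0]
    - [[0,-0.0355,-0.0282],0]
    - [[0,-0.0403,-0.034],0]
    - [[0,-0.0447,-0.0402],0]
    - [[0,-0.0487,-0.0466],0]
    - [[0,-0.0523,-0.0532],0]
    - [[0,-0.0555,-0.06],0]
    - [[0,-0.0582,-0.0669],0]

```text
time_s: 29.7
tcp_pos: [0.459, -0.2171, 0.2653]
eef_rot: [-89.9, 0.0, -175.4]
contact_force: [-0.8, -5.9, 6.0]
gripper_width: 0.0111
```

Run:
```python
from h import *
print([np.round(x,4) for x in plane()[:6]]);s=get_state();print(s['time_s'],s['gripper_width'],s['eef_rot'])
```

```text
[np.float64(0.4401), np.float64(-0.2532), np.float64(0.2183), np.float64(-1.2856), np.float64(-5.8182), np.float64(5.986)]
29.7 0.011097478471615647 [-8.98635419e+01  4.86890981e-02 -1.75429924e+02]
```

Request:
apply_moves:
  rows:
    - [[0,-0.0028,-0.007],0]
    - [[0,-0.0049,-0.0144],0]
    - [[0,-0.0065,-0.0217],0]
    - [[0,-0.0075,-0.0291],0]
    - [[0,-0.0079,-0.0365],0]
    - [[0,-0.0078,-0.0439],0]
    - [[0,-0.0072,-0.0513],0]
    - [[0,-0.0061,-0.0586],0]
    - [[0,-0.0046,-0.0658],0]
    - [[0,-0.0026,-0.073],0]
    - [[0,-0.0002,-0.0799],0]
    - [[0,0.0027,-0.0867],0]

```text
time_s: 31.2
tcp_pos: [0.4523, -0.1293, 0.2605]
eef_rot: [-90.0, 0.0, -175.5]
contact_force: [3.1, -1.3, 0.1]
gripper_width: 0.0108
```

Run:
```python
from h import *
print([np.round(x,4) for x in plane()[:6]]);s=get_state();print(s['time_s'],s['gripper_width'],s['eef_rot'])
```

```text
[np.float64(0.4405), np.float64(-0.1652), np.float64(0.2135), np.float64(3.0251), np.float64(-1.5309), np.float64(0.0921)]
31.2 0.0108324398870057 [-9.00083504e+01  1.67370376e-02 -1.75462120e+02]
```

Request:
apply_moves:
  rows:
    - [[0,0.0033,-0.0066],0]
    - [[0,0.0069,-0.013],0]
    - [[0,0.011,-0.0192],0]
    - [[0,0.0155,-0.025],0]
    - [[0,0.0203,-0.0306],0]
    - [[0,0.0255,-0.0358],0]
    - [[0,0.031,-0.0407],0]
    - [[0,0.0367,-0.0453],0]
    - [[0,0.0428,-0.0494],0]
    - [[0,0.0491,-0.0532],0]
    - [[0,0.0556,-0.0566],0]
    - [[0,0.0623,-0.0595],0]
    - [[0,0.0687,-0.0618],0]
    - [[0,0.0746,-0.0637],0]
    - [[0,0.0795,-0.065],0]

```text
time_s: 33.08
tcp_pos: [0.447, -0.065, 0.1809]
eef_rot: [-90.0, -0.0, -175.5]
contact_force: [3.5, -1.0, -1.1]
gripper_width: 0.0108
```

Run:
```python
from h import *
c=snap('wrist','w17');print([np.round(x,4) for x in plane()[:6]]);s=get_state();print(s['time_s'],s['gripper_width'],s['eef_rot'])
W,Q=wpts(c,c['r'],c['t'])
for u,v in [(318,120),(318,60)]: print(W[v,u])
```

```text
[np.float64(0.4404), np.float64(-0.1006), np.float64(0.1334), np.float64(4.8034), np.float64(0.0793), np.float64(-3.4183)]
33.125 0.011218458214724683 [-8.99970227e+01 -2.09086205e-02 -1.75465075e+02]
[ 0.51218317 -0.05840801  0.13013338]
[ 0.54019055 -0.056198    0.12938731]
```

View pics/w17.png

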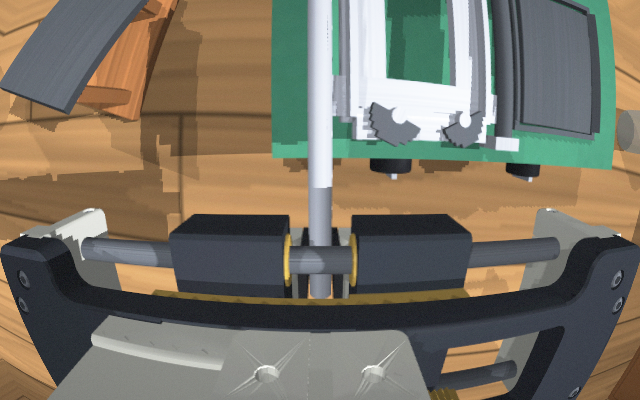

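Request:
apply_moves:
  rows:
    - [[0,0.004,-0.0008],0]
    - [[0,0.008,-0.0014],0]
    - [[0,0.0115,-0.002],0]
    - [[0,0.0145,-0.0023],0]
    - [[0,0.017,-0.0025],0]
    - [[0,0.019,-0.0026],0]
    - [[0,0.021,-0.0026],0]
    - [[0,0.0225,-0.0026],0]
    - [[0,0.024,-0.0026],0]
    - [[0,0.025,-0.0026],0]
    - [[0,0.025,-0.0026],0]

```text
time_s: 34.5
tcp_pos: [0.4469, -0.0624, 0.1566]
eef_rot: [-90.0, 0.0, -175.5]
contact_force: [-0.5, 1.7, 4.9]
gripper_width: 0.011
```

Run:
```python
from h import *
c=snap('wrist','w18');print([np.round(x,4) for x in plane()[:6]]);s=get_state();print(s['time_s'],s['gripper_width'],s['eef_rot'])
W,Q=wpts(c,c['r'],c['t'])
for u,v in [(318,120),(318,60),(350,60),(490,60)]: print(np.nanmedian(W[v-1:v+2,u-1:u+2].reshape(-1,3),0))
```

```text
[np.float64(0.4404), np.float64(-0.0981), np.float64(0.1095), np.float64(-0.0704), np.float64(2.5563), np.float64(5.0272)]
34.55 0.011121097504054165 [-9.00036521e+01  5.64216105e-03 -1.75456884e+02]
[ 0.51203573 -0.05575205  0.10414178]
[ 0.54002809 -0.05355123  0.10513805]
[ 0.54118995 -0.06803765  0.10579583]
[ 0.55633143 -0.14339974  0.09868808]
```

Request:
apply_moves:
  rows:
    - [[0,0.001,0],0]
    - [[0,0.001,0],0]

```text
time_s: 34.8
tcp_pos: [0.4469, -0.0624, 0.1563]
eef_rot: [-90.0, 0.0, -175.4]
contact_force: [-3.2, 3.7, 15.4]
gripper_width: 0.0114
```

Request:
apply_moves:
  rows:
    - [[0,0,0],0]
    - [[0,0,0],0]
    - [[0,0,0],0]
    - [[0,-0.005,0],0]
    - [[0,-0.03,0],0]
    - [[0,-0.07,0],0]
    - [[0,-0.11,0],0]
    - [[0,-0.13,0.01],0]
    - [[0,-0.135,0.04],0]
    - [[0,-0.135,0.06],0]
    - [[0,-0.135,0.065],0]
    - [[0,-0.135,0.065],0]
  gripper: 0.5

```text
time_s: 36.3
tcp_pos: [0.4518, -0.1274, 0.2902]
eef_rot: [-90.0, -0.0, -175.5]
contact_force: [-0.8, -0.7, -0.2]
gripper_width: 0.0436
```

Run:
```python
from h import *
c=snap('wrist','w19');print([np.round(x,4) for x in plane()[:6]]);s=get_state();print(s['time_s'],s['gripper_width'],s['eef_rot'])
t=snap('top','t19');cv2.imwrite('pics/t19c.png',cv2.resize(t['pixels'][120:240,160:480],None,fx=2.5,fy=2.5,interpolation=cv2.INTER_CUBIC))
```

```text
[np.float64(0.4402), np.float64(-0.1629), np.float64(0.2432), np.float64(-0.6488), np.float64(-0.5426), np.float64(-0.4555)]
36.35 0.04354770869791726 [-9.00040714e+01 -1.86628892e-02 -1.75479211e+02]
```

View pics/w19.png

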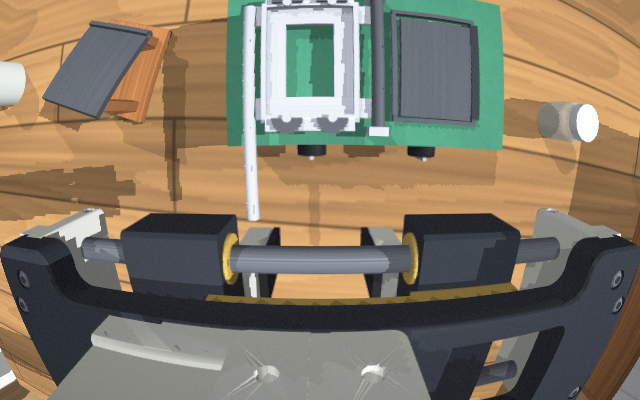

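View pics/t19c.png

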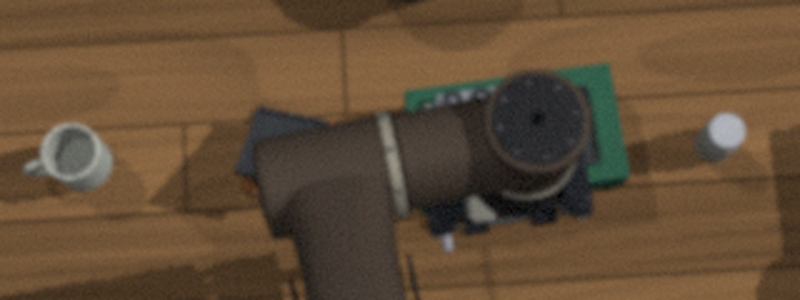

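Run:
```python
from h import *
import pickle
c=pickle.load(open('w19.pkl','rb'));W,Q=wpts(c,c['r'],c['t'])
im=c['pixels'];cv2.imwrite('pics/w19a.png',cv2.resize(im[0:150,220:510],None,fx=2.7,fy=3.2,interpolation=cv2.INTER_CUBIC))
for n,u,v in [('p',402,25),('p',465,30),('p',402,110),('p',463,110),('p',430,70),('bar',249,60),('bar',251,140),('bar',252,200),('floor',280,110),('floor',340,110),('floor',280,15),('floor',345,15)]:
    p=np.nanmean(W[v-2:v+3,u-2:u+3].reshape(-1,3),0);print(n,'stove',round(p[:2]@SX-.563,4),round(p[:2]@SY+.2155,4),'z',p[2].round(4))
```

```text
p stove 0.0404 -0.0268 z 0.0886
p stove 0.0439 -0.0948 z 0.0891
p stove -0.0453 -0.0256 z 0.089
p stove -0.041 -0.0908 z 0.0889
p stove -0.0037 -0.0543 z 0.0891
bar stove 0.0002 0.1164 z 0.1044
bar stove -0.0735 0.1154 z 0.1039
bar stove -0.1296 0.1168 z 0.1044
floor stove -0.0469 0.089 z 0.0989
floor stove -0.0473 0.0346 z 0.099
floor stove 0.0445 0.0893 z 0.0989
floor stove 0.0437 0.0296 z 0.099
```

View pics/w19a.png

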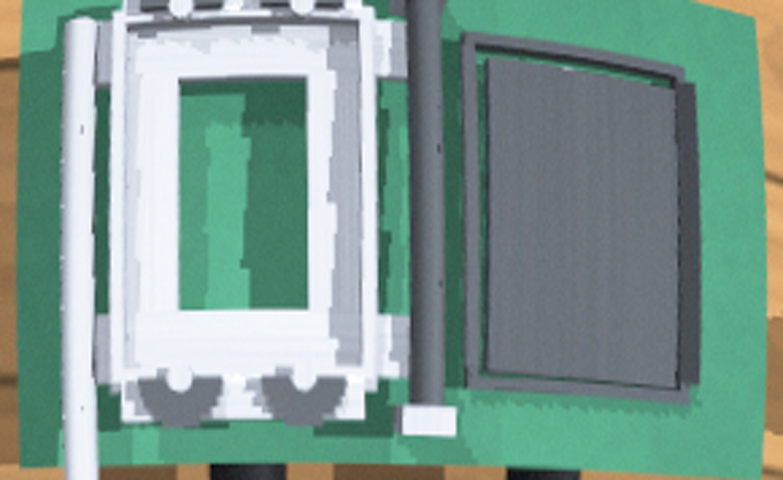

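```bash
python3 -c "
from h import *
print(close_job())"
```

```text
the job is handed in; nothing more can be done
None
```

The plate is in the griddle opening, ribs down, and the empty flipper is back at rest on its own side. The job was handed in at about 36.4 s, with the gripper open and clear of everything.

**What I did:**
- I gripped the plate by its ribs, took it off the rest and laid it flat on the table to level it. I then gripped it again and set it into the pocket.
- Before letting go I felt it touch the pocket floor. After release its four corners were level to 0.2 mm.
- I swung the flipper over in a slow arc by the handle bar. I opened the gripper to take a fresh hold at the far stop, then swung it back the same way and let go at the stop.

**Last checks, from wrist camera depth:**
- **Plate:** its flat side is level, 88.6 to 89.1 mm above the table where 90 mm was expected. All the depth readings run about 1 mm low, so I take it as seated.
- **Flipper:** the pocket floor is level at 99 mm and the bar top is at 104 mm, both at the rest position.
- **Mug and jar:** they stand where they were. I judged this by eye, not by measurement.

**What did not go smoothly:**
- The handle bar slipped about 9 mm down in the pads during each swing.
- On the way over, this built up side forces of about 27 N mid-swing and about 34 N upward when pressing onto the far stop. I eased both off by correcting the path.
- Those readings are well below the 120 N wrist limit. I saw forces only at the end of each move, so brief peaks in between are not known.

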